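# Turn the badge over into its gluing nest with the spatula

### The arm

A 6-joint arm with a two-finger parallel gripper is mounted at the origin on a cart in front of the work surface, level with it; the furniture and walls round the work are solid. World frame = base frame: x ahead of the robot, y to its left, z up, the work surface at z = 0. Lengths are in mm, angles in rad, forces in N, time in s.
With the tool pointing down it reaches from about 350 to 1000 mm from the base axis. Payload 7.1 kg.
Tool frame: the origin (TCP) lies between the finger pads; the fingertips stand 8 mm ahead of it and the grasp point (between the pads) lies 11 mm behind it; z points along the fingers, y is the direction in which the jaws open and shut (so a half turn about z gives the same grasp; the last joint's range is limited). The gripper opens to 85 mm and grips with 20 to 120 N. Pads are 22 mm wide; open, the fingers measure 114 mm over their backs; the gripper's body (76 mm by 85 mm) begins 54 mm behind the grasp point. The pads swing forward as they close: fully open they stand 13 mm farther back than shut.
Start: joints at [1.16, 0.423, 1.63, -0, 1.089, -0.019], TCP at [238.625, 577.635, 202.519] pointing down, gripper open.
Joint ranges: [-3, 3], [-0.9, 2.11], [0.09, 2.58], [-1.31, 4.45], [0.11, 2.69], [-2.54, 2.54]. Speed limits (rad/s): [2.39, 2.39, 3.01, 3.14, 3.14, 3.14].

### API

Orientations are given as a unit quaternion [w, x, y, z].
In Python, from bench import bot gives the robot as it stands.
- The arm moves only by the tool jog_arm, never from a script. Its argument "targets" is one flat list of numbers, 7 for each row, row after row: the shift along the tool's x, y, z in m, then the turn, a rotation vector about the tool's x, y, z in degrees, then the closure in counts, from 0 (fully open) to 255 (shut). A call has 1 to 12 rows; each row shifts and turns the commanded pose from where the row before left it, along the tool's axes as they then stand; what a row does not reach is not made up. A row lasts 1/10 s, in which the tool goes at most 50 mm and 8.59 degrees, less where a joint would pass 70% of its speed; a pose out of reach is approached as far as the arm can. A call is refused whole if a number of a shift passes 0.05 or a number of a turn 8.59, either way. A call with a gripper value outside its range is refused whole. The fingers move at their own pace and stop on an object; the grip force is fixed at half the most. Time passes only in rows, so rows that do not move let the fingers close. It gives the time, the measured TCP pose, the force and the opening at its end, in the units of the state.
- bot.state(): the state, without advancing time (a new reading comes with each control period).
- bot.camera(name): name is "side" or "top"; returns a dict with "frame" (400x640x3 uint8, blue, green, red), "z_map" (400x640 float32, mm along the optical axis (not along the pixel's ray), 0 where there is no reading), "fx", "fy", "cx", "cy" (pixels), "k1" (the pictures are not rectified: a ray, as slopes to the right and down, at radius r is drawn at 1 + k1 r^2 times it, then the intrinsics apply), "R" (3x3) and "t" (3): a world point X has camera coordinates R X + t. Camera axes: x right, y down, z forward; pixel columns grow to the right and rows downward; lengths in mm; the calibration is good to about 2 mm. A picture is of the moment at which its call begins.
- bot.finish_job(): hands the job in, once; it reports no verdict.
The state is a dict: "time_s": time; "joint_positions": joint angles; "joint_vel": joint speeds; "joint_efforts": joint torques, N m; "position": TCP position; "orientation": TCP orientation; "wrist_force": force on the tool from outside, world axes, zero at the start; "wrist_torque": the same for the moment, N m; "gripper_width": finger opening in mm.
Only numpy, scipy, OpenCV 4.12 (cv2) and the standard library are available. Lean on these libraries where they do the work, as an engineer would, in place of code of your own. Each camera call takes 0.05 s, during which the arm holds its last target.

### The job

The round badge lies face up in the low bay of the turn-over jig. Take the spatula from its saddle, work its blade under the badge pressing only lightly on jig and badge, tip the badge over the step with it and bring it home in the nest: face down, its button in the hole, its base flat on the plate, ready for a pin to be glued on its back. Keep the gripper off the badge, leave the things around it where they stand, and finally lay the spatula back in its saddle.

Things in the scene. Friction and masses are not known exactly. Their poses are not given: they have to be found in the camera images.
- jig: Turn-over jig, plywood board 290 x 134 x 12 mm fixed on the bench. Origin on the bench under the middle of its step; x points along the channel from the low bay (-x, nearer the robot) to the nest (+x), z up. Bay floor 12 mm above the bench, from x = -155 mm. Side rails all along the channel: inner faces y = +-45 mm, tops 33 mm above the bench. End stop at x = 106 mm, top 22 mm above the bench.
- step (a point): Foot of the step at the jig's x = 0 (jig axes): middle of the corner between the bay floor and the upright 6 mm front face of the metal nest plate (top 18 mm above the bench). A badge pushed along +x stops against this face and can be tipped over it like a page. Soft wood: a blade pressed on jig or badge with more than 10 N marks it.
- nest (a point): Centre of the nest hole's mouth, 62 mm beyond the step, on the plate's top (jig axes). The hole is round, 46 mm across and 6 mm deep.
- badge_mid (a point): Badge in the jig's bay: round wooden base 84 mm across, 7 mm thick, 55 to 110 g, lower rim bevelled 4 mm wide and 2 mm high; on its face a raised round button, 40 mm across, 4 mm high. Point: centre of the base, half-way through. z points out of the face. Lies 0 to 20 mm short of the step; face down it stands on its button 4 mm off the plate until that drops into the hole.
- badge: The same badge; origin at the middle of its plain back, 3.5 mm below badge_mid while it lies face up.
- spatula: Cranked spatula, 190 g, origin under the blade's heel, x along the blade, z up. Blade 56 mm wide, 1.8 mm thick, front edge at x = 70 mm, springy (7 N per mm at the tip) and bent up by use: straight from the heel, its tip stands 0 to 8 mm above the heel's plane, unmeasured: feel for it. Handle a bar 22 mm wide (y), 24 mm deep, rising 20 deg to the rear: middle line from x = -2, z = 56 to x = -100, z = 92 mm; an 8 mm neck joins them at x = 4 to 14.
- spatula_grip (a point): Place to grip the spatula across its 22 mm width: on the handle's middle line, x = -21 mm, z = 63 mm in the spatula's frame (same axes). A gripper square to the handle leans 20 deg: fingers pointing down and back, away from the blade.
- rest_spot (a point): Where spatula_grip belongs when the spatula lies in its saddle (axes as the spatula's): 63 mm above the bench, blade flat on the bench along x. The saddle, left or right of the jig, is a fixed steel fork 57 mm behind this point (-x), sloped like the handle: floor 71 mm, flared sides to about 90 mm above the bench, 32 mm apart at the bottom.
- mug: Mug, 86 x 118 x 96 mm, a bystander beside the jig; origin under its middle.
- pin_tin: Round tin lid with pins, 108 mm across, 17 mm high, a bystander; origin under its middle.
- tape: Roll of tape, 104 mm across, 25 mm high, a bystander behind the jig; origin under its middle.

How it is judged (in metres and radians):
On the way, in this order (a step that is already met when the one before it is completed fails the run):
1. the spatula is lifted out of its saddle (distance between spatula_grip and rest_spot above 0.05 m and contact force between the fingers and spatula above 1 N), for 0.1 s.
2. the badge is tipped up on its edge by the spatula (angle between badge_mid's own z axis and vertical above 0.7 rad and contact force between spatula and badge above 0.05 N), for 0.02 s.
3. the badge lies face down, its button in the nest's hole, its base flat on the plate (angle between badge_mid's own z axis and vertical above 3.08 rad and horizontal distance between badge_mid and nest below 0.005 m and z of badge_mid in the frame of nest below 0.005 m), for 0.2 s.
At the end, for the whole second after the job is handed in: The badge rests face down (within 3.5 deg of level) with its centre within 5 mm of the nest hole's axis and its base on the plate (middle less than 5 mm above it); the spatula lies at rest in its saddle, grip point within 20 mm of where it belongs, upright within 0.1 rad (all of step 3 and linear speed of each of badge, spatula below 0.02 m/s and distance between spatula_grip and rest_spot below 0.02 m and angle between spatula's own z axis and vertical below 0.1 rad); the robot touches nothing.
It fails at once if the spatula presses on the jig with more than 10 N (contact force between spatula and jig above 10 N).
It fails at once if the spatula presses on the badge with more than 10 N (contact force between spatula and badge above 10 N).
It fails at once if the gripper or arm touches the badge (contact force between any of the fingers, the arm and badge above 0.3 N).
It fails at once if the mug, the tin of pins or the tape is moved by more than 20 mm (distance of any of mug, pin_tin, tape from where it was at the start of the episode above 0.02 m).
It also fails if it takes over 72 s, if anything falls off the work surface, if the arm or the gripper's body presses on something with over 40 N, if the wrist force passes 120 N, or if a joint passes its speed limit or range.

## Working session

There is one attempt and no reset: what is moved stays moved. The work goes in short steps, Python scripts to look and compute and a tool call to move; the robot and the scene stay as the last step left them, time stands still between calls to the robot, and variables do not carry over. Pictures are saved under pics/ and viewed, and the job is handed in when it is done.

Besides the shell and the picture viewer there is one more tool, called after "Emit:" as a command line: name --argument value ..., lists and objects as JSON in quotes. jog_arm: Moves the arm, as the interface text tells. Its arguments: {"type":"object","properties":{"targets":{"type":"array","items":{"type":"number"}}},"required":["targets"]}

```bash
ls; mkdir -p pics; python3 - <<'E'
from bench import bot
import cv2
print(bot.state())
for n in("side","top"):
    c=bot.camera(n); cv2.imwrite(f"pics/{n}0.png",c["frame"])
    import numpy as np
    np.savez(f"{n}0.npz",**c)
    print({k:c[k] for k in("fx","fy","cx","cy","k1","R","t")})
E
```

```text
pics
{'time_s': 0.0, 'joint_positions': array([ 1.16002069e+00,  4.23862290e-01,  1.63075339e+00,  2.45010339e-05,
        1.08859655e+00, -1.90084326e-02]), 'joint_vel': array([-0.00042763, -0.00087249,  0.00179385, -0.00010066,  0.00066888,
       -0.00032734]), 'joint_efforts': array([ 4.76239351e-03, -5.57371652e+01, -2.81753111e+01,  1.62712822e-04,
        7.27930092e-03,  9.11234395e-06]), 'position': array([238.3613201 , 577.07904031, 201.70743825]), 'orientation': array([-1.83281138e-04,  1.94638833e-01,  9.80874645e-01, -7.88852731e-04]), 'wrist_force': array([ 0.2545438 , -0.72503914, -1.39053828]), 'wrist_torque': array([0.00129593, 0.02344461, 0.03263332]), 'gripper_width': 84.98316831616393}
{'fx': 442.19907576041226, 'fy': 442.19907576041226, 'cx': 315.95003918799813, 'cy': 201.3891907137007, 'k1': -0.09751996171606284, 'R': array([[ 0.83132379, -0.5556191 ,  0.01371721],
       [-0.32138738, -0.5007065 , -0.80374321],
       [ 0.45344338,  0.66376232, -0.5948182 ]]), 't': array([-501.92436942,  280.39396089, 1147.84903743])}
{'fx': 407.3182176262757, 'fy': 407.3182176262757, 'cx': 320.187011881045, 'cy': 195.14912775661517, 'k1': 0.025065635249049294, 'R': array([[ 0.02362339, -0.99970567, -0.00552278],
       [-0.99239513, -0.02278237, -0.1209664 ],
       [ 0.12080497,  0.00833842, -0.99264124]]), 't': array([  50.85920451,  608.43094453, 1417.71861006])}
```

View pics/side0.png

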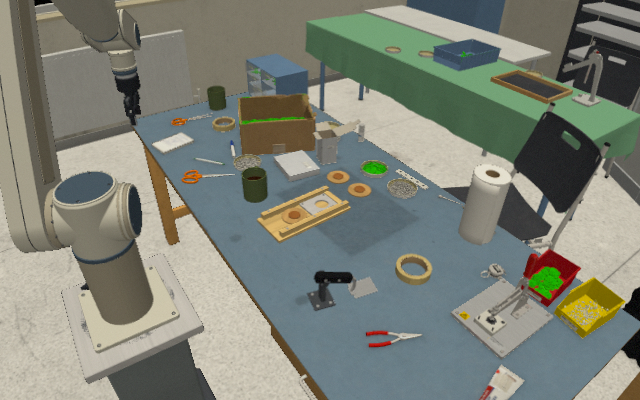

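View pics/top0.png

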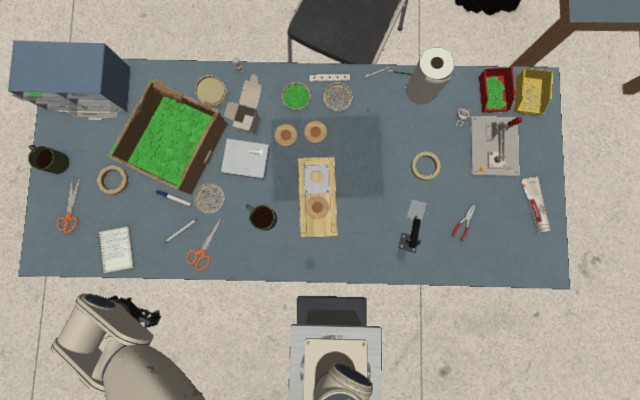

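The top view shows the jig at px (318,197) with the badge at (317,207) and the nest at (316,178). The spatula's blade is at (416,210) and its saddle at (410,242). The mug is at (263,216), left of the jig, and the tape is at (426,165). I'll zoom in on these next.

```bash
cat > h.py <<'E'
import numpy as np,cv2
from scipy.spatial.transform import Rotation as Rot
def load(f): return dict(np.load(f))
def ray(c,uv):
    uv=np.atleast_2d(np.asarray(uv,float))
    d=np.c_[(uv[:,0]-c["cx"])/c["fx"],(uv[:,1]-c["cy"])/c["fy"]]
    s=d.copy()
    for _ in range(20): s=d/(1+c["k1"]*(s**2).sum(1,keepdims=True))
    D=np.c_[s,np.ones(len(s))]@c["R"]
    return -c["R"].T@c["t"],D
def plane(c,uv,z):
    o,D=ray(c,uv); return o+D*((z-o[2])/D[:,2])[:,None]
def proj(c,X):
    P=np.atleast_2d(X)@c["R"].T+c["t"]; s=P[:,:2]/P[:,2:]
    s=s*(1+c["k1"]*(s**2).sum(1,keepdims=True))
    return s*[c["fx"],c["fy"]]+[c["cx"],c["cy"]]
def depthpt(c,uv):
    uv=np.atleast_2d(uv); o,D=ray(c,uv)
    z=c["z_map"][uv[:,1].astype(int),uv[:,0].astype(int)]
    return o+D*z[:,None]
E
python3 - <<'E'
from h import *
t=load("top0.npz")["frame"];s=load("side0.npz")["frame"]
cv2.imwrite("pics/a.png",cv2.resize(t[145:255,285:440],None,fx=5,fy=5,interpolation=cv2.INTER_CUBIC))
cv2.imwrite("pics/b.png",cv2.resize(s[175:315,245:405],None,fx=4.2,fy=4.2,interpolation=cv2.INTER_CUBIC))
E
```

```text
(no output)
```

View pics/a.png

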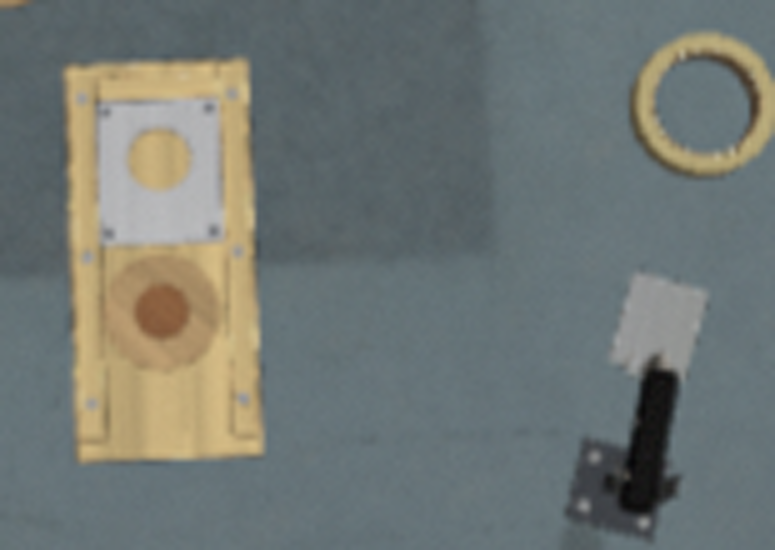

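View pics/b.png

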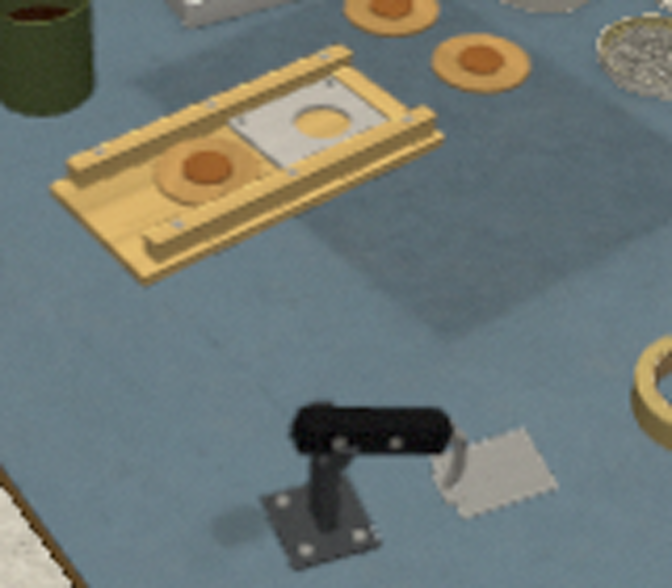

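```bash
python3 - <<'E'
from h import *
c=load("top0.npz");f=c["frame"];hsv=cv2.cvtColor(f,cv2.COLOR_BGR2HSV)
for p in [(317,177),(318,207),(317,200),(318,230),(303,200),(305,170),(416,210),(414,230),(404,245),(340,240)]: print(p,hsv[p[1],p[0]])
k=np.s_[150:245,290:350]
# board
roi=np.zeros(hsv.shape[:2],np.uint8); roi[150:245,290:350]=255
sat=((hsv[...,1]>70)&(hsv[...,0]<32)).astype(np.uint8)*255&roi
def cts(m):
    cs,_=cv2.findContours(m,cv2.RETR_CCOMP,cv2.CHAIN_APPROX_NONE); return sorted(cs,key=cv2.contourArea,reverse=True)
for q in cts(sat)[:4]: print("sat",cv2.contourArea(q),cv2.minAreaRect(q))
# rails screws
z=np.array([(82,98),(87,257),(92,403),(231,93),(238,251),(244,398)])/5+[285,145]-.4
P=plane(c,z,33); print(P.round(1))
for a,b in((0,2),(3,5)): d=P[b]-P[a]; print(np.degrees(np.arctan2(-d[1],-d[0])))
print("centers",[ (P[i]+P[i+3])/2 for i in range(3)])
hole=plane(c,np.array([[159,159]])/5+[284.6,144.6],18); print("hole approx",hole)
but=plane(c,np.array([[162,311]])/5+[284.6,144.6],23); print("badge approx",but)
print("step", plane(c,np.array([[104,245],[219,240]])/5+[284.6,144.6],18))
E
```

```text
(317, 177) [ 20  95 193]
(318, 207) [ 13 139 139]
(317, 200) [ 18 100 163]
(318, 230) [ 20  95 202]
(303, 200) [ 21  93 194]
(305, 170) [120   6 180]
(416, 210) [ 60   2 148]
(414, 230) [10 35 22]
(404, 245) [105  28  72]
(340, 240) [ 98  40 121]
sat 2770.5 ((317.09649658203125, 196.635498046875), (79.11640167236328, 36.536556243896484), 88.23760986328125)
sat 815.0 ((316.5, 179.0), (27.0, 32.0), 0.0)
sat 90.5 ((316.4000244140625, 176.3000030517578), (10.733125686645508, 11.180339813232422), 63.43495178222656)
sat 11.0 ((302.0000305175781, 196.00003051757812), (2.8284268379211426, 4.242640495300293), 45.0)
[[718.7 137.1  33. ]
 [603.  130.1  33. ]
 [498.7 123.5  33. ]
 [724.8  29.4  33. ]
 [609.8  22.1  33. ]
 [504.8  15.7  33. ]]
3.5267331121991217
3.5728138669656087
centers [array([721.72844422,  83.25203198,  33.        ]), array([606.41894641,  76.08176987,  33.        ]), array([501.76807923,  69.60686166,  33.        ])]
hole approx [[677.80474359  80.57735103  18.        ]]
badge approx [[566.36041134  75.58792885  23.        ]]
step [[613.82369084 118.84082597  18.        ]
 [619.38215842  35.66181608  18.        ]]
```

```bash
python3 - <<'E'
from h import *
def blob(c,lo,hi,roi,S=6,pick=0):
    x0,y0,x1,y1=roi; im=cv2.resize(c["frame"][y0:y1,x0:x1],None,fx=S,fy=S,interpolation=cv2.INTER_CUBIC)
    h=cv2.cvtColor(im,cv2.COLOR_BGR2HSV); m=cv2.inRange(h,lo,hi)
    cs,_=cv2.findContours(m,cv2.RETR_EXTERNAL,cv2.CHAIN_APPROX_NONE); q=sorted(cs,key=cv2.contourArea,reverse=True)[pick]
    return ((q[:,0].astype(float)+.5)/S-.5+[x0,y0]), cv2.contourArea(q)/S/S
T=load("top0.npz");Sd=load("side0.npz")
def circ(P):
    A=np.c_[2*P[:,:2],np.ones(len(P))]; s=np.linalg.lstsq(A,(P[:,:2]**2).sum(1),rcond=None)[0]
    return s[:2],np.sqrt(s[2]+s[0]**2+s[1]**2)
for c,r in((T,(300,192,335,222)),(Sd,(278,202,308,228))):
    q,a=blob(c,(0,115,40),(15,255,255),r); P=plane(c,q,23); print("button",circ(P),a)
for c,r in((T,(309,170,324,185)),(Sd,(308,195,332,212))):
    q,a=blob(c,(14,50,100),(30,255,255),r); P=plane(c,q,18); print("hole",circ(P),a)
# plate
for c,r in((T,(300,160,335,198)),(Sd,(298,185,342,218))):
    q,a=blob(c,(0,0,130),(180,30,255),r); P=plane(c,q,18); R=cv2.minAreaRect(P[:,:2].astype(np.float32)); print("plate",R,a)
# handle
for c,r in((T,(395,210,425,252)),(Sd,(310,265,356,290))):
    q,a=blob(c,(0,0,0),(180,255,48),r); print("handle",cv2.minAreaRect(q.astype(np.float32)),a)
# blade
for c,r in((T,(400,195,432,225)),(Sd,(345,270,382,300))):
    q,a=blob(c,(0,0,118),(180,25,255),r); P=plane(c,q,2);R=cv2.minAreaRect(P[:,:2].astype(np.float32)); print("blade",R,cv2.boxPoints(R).tolist(),a)
E
```

```text
button (array([566.47635311,  75.98337772]), np.float64(19.319205770254804)) 90.30555555555556
button (array([566.88855473,  74.66680421]), np.float64(19.41624429337779)) 68.29166666666667
hole (array([677.74210189,  80.80141614]), np.float64(22.24661238621629)) 115.91666666666667
hole (array([678.20228097,  78.82406484]), np.float64(22.0121930068941)) 80.33333333333333
plate ((668.9411010742188, 80.38477325439453), (105.55182647705078, 89.37476348876953), 3.3276681900024414) 686.0416666666666
plate ((669.2493286132812, 88.65773010253906), (106.15555572509766, 71.9469985961914), 3.577378749847412) 275.97222222222223
handle ((415.4110107421875, 233.51438903808594), (13.679574966430664, 29.1541748046875), 21.80147361755371) 209.36111111111111
handle ((333.0833435058594, 280.1666564941406), (18.5, 38.0), 90.0) 408.5416666666667
blade ((563.8133544921875, -284.1453857421875), (60.21541213989258, 78.92208862304688), 73.84423828125) [[517.533203125, -302.0841064453125], [593.338623046875, -324.04412841796875], [610.093505859375, -266.2066650390625], [534.2880859375, -244.24664306640625]] 292.69444444444446
blade ((567.6004638671875, -281.2226257324219), (59.560203552246094, 79.90859985351562), 78.86071014404297) [[522.6455078125, -302.72271728515625], [601.0487060546875, -318.16064453125], [612.555419921875, -259.7225341796875], [534.1522216796875, -244.28460693359375]] 390.6666666666667
```

```bash
python3 - <<'E'
from h import *
t=load("top0.npz")["frame"];s=load("side0.npz")["frame"]
a=cv2.resize(t[192:256,388:438],None,fx=8,fy=8,interpolation=cv2.INTER_CUBIC)
b=cv2.resize(s[262:316,300:388],None,fx=8,fy=8,interpolation=cv2.INTER_CUBIC)
cv2.imwrite("pics/c.png",a);cv2.imwrite("pics/d.png",b);print(a.shape,b.shape)
E
```

```text
(512, 400, 3) (432, 704, 3)
```

View pics/c.png

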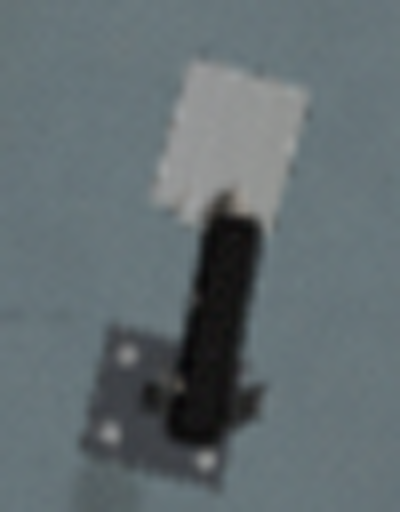

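View pics/d.png

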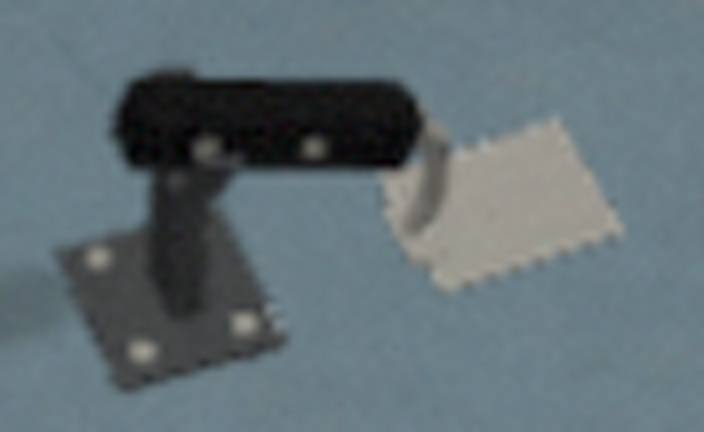

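```bash
python3 - <<'E'
from h import *
T=load("top0.npz");S=load("side0.npz")
a=np.array([(197,62),(308,93),(155,203),(270,232)])/8+[387.56,191.56]
b=np.array([(553,120),(622,235),(383,172),(447,290)])/8+[299.56,261.56]
def tri(ua,ub):
    o1,d1=ray(T,ua);o2,d2=ray(S,ub);d1=d1[0]/np.linalg.norm(d1);d2=d2[0]/np.linalg.norm(d2)
    s=np.linalg.lstsq(np.c_[d1,-d2],o2-o1,rcond=None)[0]
    p=o1+d1*s[0];q=o2+d2*s[1];return (p+q)/2,np.linalg.norm(p-q)
for n,x,y in zip(("FL","FR","HL","HR"),a,b):
    p,e=tri(x,y);print(n,p.round(1),round(e,1),plane(T,x,2).round(1),plane(S,y,2).round(1))
# handle line, top view; top surface corners
h=np.array([(205,218),(262,222),(168,432),(222,440)])/8+[387.56,191.56]
F=plane(T,(h[0]+h[1])/2,56+10)[0];B=plane(T,(h[2]+h[3])/2,92)[0];d=F-B;print("handle F,B",F.round(1),B.round(1),np.degrees(np.arctan2(d[1],d[0])),np.linalg.norm(d[:2]))
# saddle base plate screws
# depth on blade
for u,v in((413,203),(421,205),(418,210),(411,212),(416,215),(425,200),(405,200)): print(depthpt(T,(u,v)).round(1))
E
```

```text
FL [ 602.5 -268.    12.4] 0.1 [[ 603.8 -270.3    2. ]] [[ 609.6 -260.7    2. ]]
FR [ 590.7 -319.4    7.6] 1.3 [[ 590.7 -320.5    2. ]] [[ 595.1 -316.1    2. ]]
HL [ 539.7 -250.7    7.1] 2.5 [[ 539. -251.    2.]] [[ 544.  -247.5    2. ]]
HR [ 527.9 -303.     3.4] 2.0 [[ 527.1 -302.8    2. ]] [[ 529.6 -302.5    2. ]]
handle F,B [ 527.8 -271.8   66. ] [ 434.5 -249.1   92. ] -13.66505204592584 96.02747842475388
[[ 590.  -272.4    5.4]]
[[ 583.4 -301.4    5.1]]
[[ 564.7 -289.9    7.3]]
[[ 556.9 -264.7    7.2]]
[[ 546.3 -282.3    8.8]]
[[ 602.7 -317.5   -1.2]]
[[ 600.7 -244.2    1.6]]
```

```bash
python3 - <<'E'
from h import *
T=load("top0.npz")
x0,y0,x1,y1=388,192,438,256;Sx=8
im=cv2.resize(T["frame"][y0:y1,x0:x1],None,fx=Sx,fy=Sx,interpolation=cv2.INTER_CUBIC)
m=(cv2.cvtColor(im,cv2.COLOR_BGR2HSV)[...,2]<45)
px=[]
for v in range(235,372,4):
    u=np.flatnonzero(m[v]); px.append((u.mean(),v,len(u)))
px=np.array(px);print(px[::6])
uv=(px[:,:2]+.5)/Sx-.5+[x0,y0]
# middle line: z linear in distance along: iterate
F0=None
z=np.linspace(57,85,len(uv))
for _ in range(5):
    P=np.array([plane(T,a,b)[0] for a,b in zip(uv,z)])
    d=P[0,:2]-P[-1,:2]; yaw=np.arctan2(d[1],d[0])
    # origin along x from blade: front at 70
    fr=np.array([597.,-295.]); s=(P[:,:2]-fr)@[np.cos(yaw),np.sin(yaw)]+70
    z=56+(-2-s)*36/98
k=np.polyfit(s,(P[:,:2]-fr)@[-np.sin(yaw),np.cos(yaw)],1)
print(np.degrees(yaw),k,s[[0,-1]],z[[0,-1]],P[[0,-1]])
g=np.array([-21-70]); off=np.polyval(k,-21)
print("grip",fr+(-91)*np.array([np.cos(yaw),np.sin(yaw)])+off*np.array([-np.sin(yaw),np.cos(yaw)]))
E
```

```text
[[230.5 235.   52. ]
 [227.  259.   51. ]
 [222.  283.   53. ]
 [218.  307.   49. ]
 [213.5 331.   52. ]
 [207.5 355.   56. ]]
-15.32783679616015 [-0.0084107   1.53038799] [ -8.62881973 -70.48092886] [58.43507664 81.15625958] [[ 521.73084586 -272.16191512   58.43507386]
 [ 462.0788717  -255.81182697   81.1562639 ]]
grip [ 509.68818613 -269.2986177 ]
```

```bash
cat >> h.py <<'E'
def spatR(yaw,pitch,roll=0): # pitch>0 nose down ; spatula axes in world
    return Rot.from_euler("ZYX",[yaw,pitch,roll],degrees=True)
L=np.radians(20)
TS=np.array([[-np.cos(L),0,-np.sin(L)],[0,1,0],[np.sin(L),0,-np.cos(L)]]) # cols: tool axes in spatula frame
def toolR(yaw,pitch,roll=0): return Rot.from_matrix(spatR(yaw,pitch,roll).as_matrix()@TS)
def cur(bot):
    s=bot.state(); q=s["orientation"]; return s,Rot.from_quat([q[1],q[2],q[3],q[0]])
def go(bot,p,R):
    s,R0=cur(bot); dp=np.asarray(p)-s["position"]
    print("shift mm (cur tool axes)",R0.inv().apply(dp).round(2),"turn deg",np.degrees((R0.inv()*R).as_rotvec()).round(2), "shift in new axes",R.inv().apply(dp).round(2))
E
python3 - <<'E'
from h import *;from bench import bot
go(bot,(545.5,-278.6,170),toolR(-15,0))
E
```

```text
shift mm (cur tool axes) [-610.59 -673.57   32.77] turn deg [ 1.22 19.97 -7.39] shift in new axes [-497.73 -747.1  -147.3 ]
```

Emit:
jog_arm --targets '[-0.025, -0.028, 0, 0, 0, 0, 0, -0.025, -0.028, 0, 0, 0, 0, 0, -0.025, -0.028, 0, 0, 0, 0, 0, -0.025, -0.028, 0, 0, 0, 0, 0, -0.025, -0.028, 0, 0, 0, 0, 0, -0.025, -0.028, 0, 0, 0, 0, 0, -0.025, -0.028, 0, 0, 0, 0, 0, -0.025, -0.028, 0, 0, 0, 0, 0, -0.025, -0.028, 0, 0, 0, 0, 0, -0.025, -0.028, 0, 0, 0, 0, 0, -0.025, -0.028, 0, 0, 0, 0, 0, -0.025, -0.028, 0, 0, 0, 0, 0]'

```text
time_s: 1.3
position: [387.6, 151.0, 202.5]
orientation: [-0.0, 0.195, 0.981, -0.0]
wrist_force: [0.9, 0.2, 0.2]
gripper_width: 85.3
```

Emit:
jog_arm --targets '[-0.025, -0.028, 0, 0, 0, 0, 0, -0.025, -0.028, 0, 0, 0, 0, 0, -0.025, -0.028, 0, 0, 0, 0, 0, -0.025, -0.028, 0, 0, 0, 0, 0, -0.025, -0.028, 0, 0, 0, 0, 0, -0.025, -0.028, 0, 0, 0, 0, 0, -0.025, -0.028, 0, 0, 0, 0, 0, -0.025, -0.028, 0, 0, 0, 0, 0, -0.025, -0.028, 0, 0, 0, 0, 0, -0.025, -0.028, 0, 0, 0, 0, 0, -0.025, -0.028, 0, 0, 0, 0, 0, -0.025, -0.028, 0, 0, 0, 0, 0]'

```text
time_s: 2.5
position: [536.6, -274.0, 202.1]
orientation: [-0.0, 0.195, 0.981, 0.0]
wrist_force: [1.1, 0.2, 0.9]
gripper_width: 85.8
```

```bash
python3 - <<'E'
from h import *;from bench import bot
go(bot,(545.5,-278.6,170),toolR(-15,0)); s=bot.state();print(s["position"],s["time_s"],s["joint_positions"],s["wrist_force"])
E
```

```text
shift mm (cur tool axes) [-10.03  -0.85  32.08] turn deg [ 1.31 19.93 -7.38] shift in new axes [-20.19  -2.14  26.8 ]
[ 536.58337271 -273.99458734  202.08413946] 2.5 [-4.91900671e-01  3.91201130e-01  1.68111172e+00  7.09658976e-05
  1.07008379e+00 -1.67072651e+00] [1.12301813 0.24278999 0.86248463]
```

Emit:
jog_arm --targets '[0, 0, 0, 0.44, 6.64, -2.46, 0, 0, 0, 0, 0.44, 6.64, -2.46, 0, 0, 0, 0, 0.44, 6.64, -2.46, 0, -0.02, -0.002, 0.027, 0, 0, 0, 0, 0, 0, 0, 0, 0, 0, 0]'

```text
time_s: 3.0
position: [544.0, -276.1, 165.7]
orientation: [-0.175, 0.128, 0.976, 0.024]
wrist_force: [-0.3, 0.0, -0.5]
gripper_width: 85.4
```

```bash
python3 - <<'E'
from h import *;from bench import bot
go(bot,(505.9,-268,52.7),toolR(-15,0)); s=bot.state();print(s["position"],s["joint_positions"])
E
```

```text
shift mm (cur tool axes) [ -2.81  -2.13 119.47] turn deg [ 0.05 -0.34  0.04] shift in new axes [ -2.1   -2.02 119.49]
[ 543.98959607 -276.11292205  165.69917474] [-0.45379063  0.62481072  1.42985537 -0.06612704  1.43638538 -1.74294965]
```

Emit:
jog_arm --targets '[-0.0005, -0.0004, 0.02, 0, -0.07, 0, 0, -0.0005, -0.0004, 0.02, 0, -0.07, 0, 0, -0.0005, -0.0004, 0.02, 0, -0.07, 0, 0, -0.0005, -0.0004, 0.02, 0, -0.07, 0, 0, -0.0005, -0.0004, 0.02, 0, -0.07, 0, 0, 0, 0, 0.01, 0, 0, 0, 0, 0, 0, 0.009, 0, 0, 0, 0, 0, 0, 0, 0, 0, 0, 0]'

```text
time_s: 3.8
position: [507.4, -268.9, 57.3]
orientation: [-0.169, 0.129, 0.977, 0.022]
wrist_force: [-0.3, -0.6, 0.3]
gripper_width: 85.2
```

```bash
python3 - <<'E'
from h import *;from bench import bot
go(bot,(505.9,-268,52.7),toolR(-15,0)); s=bot.state();print(s["position"],s["wrist_force"])
t=bot.camera("top");b=bot.camera("side")
a=cv2.resize(t["frame"][192:256,388:438],None,fx=8,fy=8,interpolation=cv2.INTER_CUBIC)
b=cv2.resize(b["frame"][242:316,300:388],None,fx=7,fy=7,interpolation=cv2.INTER_CUBIC)
cv2.imwrite("pics/e.png",b)
E
```

```text
shift mm (cur tool axes) [0.06 0.46 4.86] turn deg [-0.01  0.33 -0.  ] shift in new axes [0.03 0.46 4.86]
[ 507.41436709 -268.88292366   57.25858503] [-0.30814512 -0.58568198  0.30677635]
```

View pics/e.png

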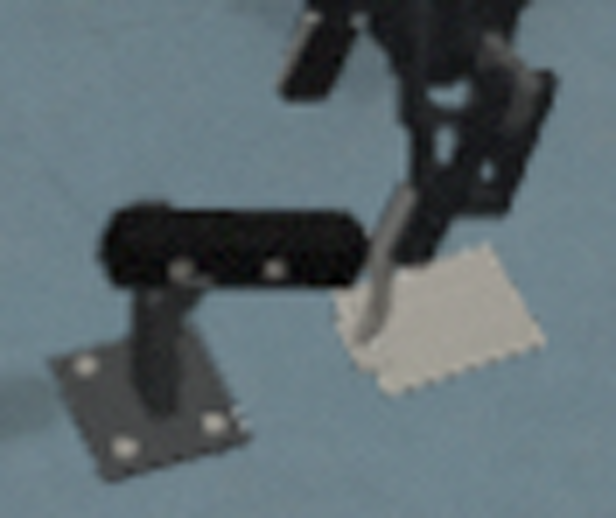

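```bash
python3 - <<'E'
from h import *;from bench import bot
s,R=cur(bot)
c=bot.camera("side");t=bot.camera("top")
p=s["position"]
f=c["frame"].copy();g=t["frame"].copy()
def dr(c,x0,y0,S,pts,name):
    im=cv2.resize(c["frame"][y0:y0+74,x0:x0+88],None,fx=S,fy=S,interpolation=cv2.INTER_CUBIC)
    for X,col in pts:
        q=(proj(c,X)[0]-[x0,y0]+.5)*S; cv2.circle(im,tuple(int(v) for v in q),4,col,-1); print(q)
    cv2.imwrite(name,im)
z=R.apply([0,0,1]);y=R.apply([0,1,0])
pts=[(p,(0,0,255)),(p+42*y,(0,255,0)),(p-42*y,(0,255,0)),(p-11*z,(255,0,255)),(np.array([509.5,-269,63]),(255,255,0)),(np.array([597,-295,2.]),(255,0,0))]
dr(c,300,242,7,pts,"pics/f.png");dr(t,370,192,7,pts,"pics/g.png")
E
```

```text
[304.17021636 262.09398948]
[264.44715039 186.77061447]
[346.00960051 341.39979794]
[314.69239863 240.68010688]
[306.07453253 251.71890757]
[514.20652413 310.65018328]
[322.50634724 232.29039703]
[240.52029708 208.47038467]
[404.77595318 256.1933597 ]
[329.16330422 224.09302245]
[323.96486719 230.07124193]
[346.59249628  68.70036511]
```

View pics/f.png

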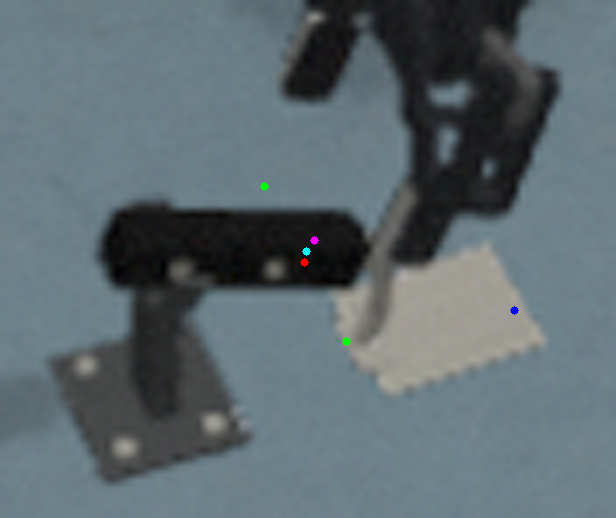

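View pics/g.png

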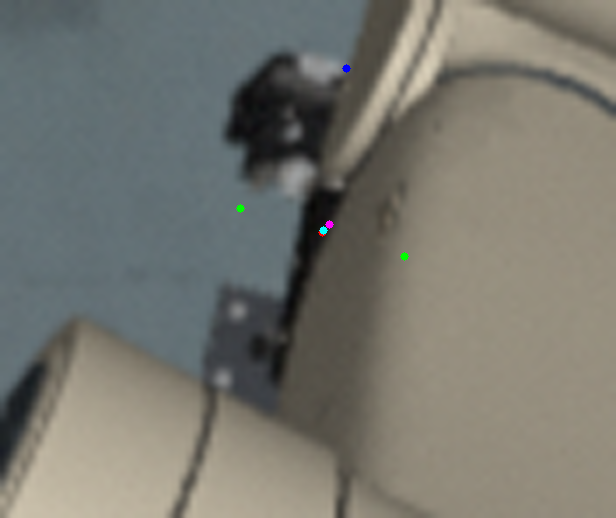

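```bash
python3 - <<'E'
from h import *
c=load("side0.npz");x0,y0,S=95,60,8
im=cv2.resize(c["frame"][y0:y0+74,x0:x0+88],None,fx=S,fy=S,interpolation=cv2.INTER_CUBIC)
p=np.array([238.4,577.1,201.7]);y=np.array([.382,.924,0]);z=np.array([0,0,-1])
for X,col in((p,(0,0,255)),(p+42*y,(0,255,0)),(p-42*y,(0,255,0)),(p-11*z,(255,0,255)),(p-65*z,(255,255,0))):
    q=(proj(c,X)[0]-[x0,y0]+.5)*S; cv2.circle(im,tuple(int(v) for v in q),4,col,-1)
cv2.imwrite("pics/h.png",im)
E
```

```text
(no output)
```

View pics/h.png

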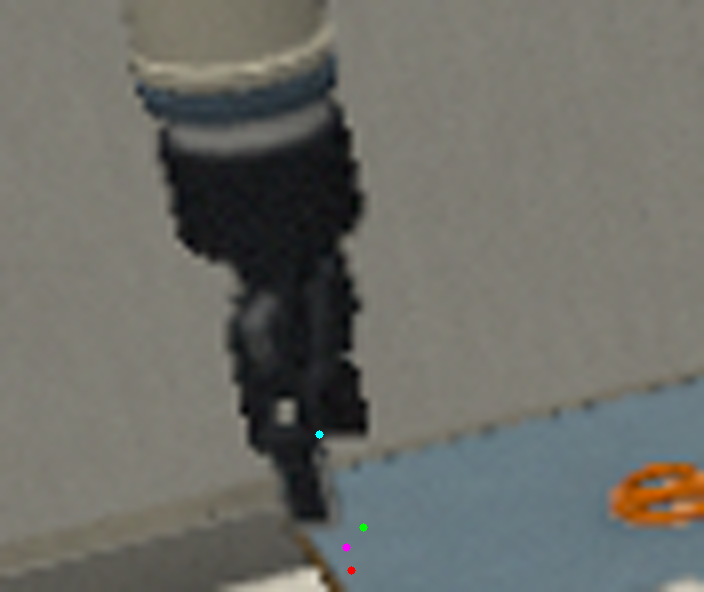

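```bash
python3 - <<'E'
from h import *;from bench import bot
s,R=cur(bot);print(s["position"],s["time_s"])
c=bot.camera("side");t=bot.camera("top")
for n,cc,pts in (("side",c,[(318,80),(300,90),(335,80),(415,250),(425,235),(440,220),(490,205),(540,90),(480,40)]),):
    for q in pts:
        u=np.array(q)/7+[300,242]; P=depthpt(cc,np.round(u))[0]; print(n,q,P.round(0),"tool:",R.inv().apply(P-s["position"]).round(0))
for q in [(265,185),(250,130),(295,180),(330,65),(285,65)]:
    u=np.array(q)/7+[370,192]; P=depthpt(t,np.round(u))[0]; print("top",q,P.round(0),"tool:",R.inv().apply(P-s["position"]).round(0))
c0=load("side0.npz")
R0=Rot.from_quat([.1946,.9809,0,0])
for q in [(310,510),(310,490),(345,425),(345,400),(250,320),(190,230),(340,230),(240,140)]:
    u=np.array(q)/8+[95,60]; P=depthpt(c0,np.round(u))[0]; print("s0",q,P.round(0),"tool:",R0.inv().apply(P-[238.4,577.1,201.7]).round(0))
E
```

```text
[ 508.94373272 -269.50199819   58.34869124] 4.0
side (318, 80) [ 538. -234.  109.] tool: [ -1.  42. -54.]
side (300, 90) [ 534. -232.  102.] tool: [  1.  43. -46.]
side (335, 80) [ 621. -148.   -1.] tool: [-92. 146.  30.]
side (415, 250) [ 511. -328.  112.] tool: [  1. -56. -56.]
side (425, 235) [ 517. -329.  117.] tool: [ -2. -56. -63.]
side (440, 220) [ 522. -330.  125.] tool: [ -4. -55. -72.]
side (490, 205) [ 523. -351.  149.] tool: [ -3. -75. -97.]
side (540, 90) [ 544. -348.  189.] tool: [  -7.  -67. -141.]
side (480, 40) [ 540. -321.  193.] tool: [   4.  -42. -142.]
top (265, 185) [ 527. -231.  118.] tool: [ 13.  42. -59.]
top (250, 130) [ 546. -214.  166.] tool: [  15.   63. -109.]
top (295, 180) [ 535. -269.    3.] tool: [-42.   7.  43.]
top (330, 65) [ 597. -285.   13.] tool: [-99.   8.  13.]
top (285, 65) [ 576. -224.  196.] tool: [  -4.   61. -148.]
s0 (310, 510) [222. 534. 251.] tool: [ -1. -47. -49.]
s0 (310, 490) [222. 523. 266.] tool: [ -6. -56. -64.]
s0 (345, 425) [257. 610. 252.] tool: [ -4.  38. -50.]
s0 (345, 400) [259. 613. 262.] tool: [ -6.  41. -60.]
s0 (250, 320) [212. 515. 347.] tool: [   1.  -67. -145.]
s0 (190, 230) [206. 565. 369.] tool: [  25.  -24. -167.]
s0 (340, 230) [262. 547. 361.] tool: [ -34.  -19. -160.]
s0 (240, 140) [230. 550. 405.] tool: [  -2.  -28. -204.]
```

```bash
python3 - <<'E'
from h import *;from bench import bot
for i in range(3): s=bot.state();print(s["position"],s["orientation"],s["joint_positions"],s["joint_vel"].round(3),s["wrist_force"],s["time_s"])
E
```

```text
[ 508.79106089 -269.40537458   58.16013121] [-0.16813827  0.1285598   0.97710144  0.02178711] [-0.46803881  0.70299949  1.57197075 -0.0741924   1.20145614 -1.73870349] [ 0.001  0.003  0.004 -0.     0.    -0.001] [-0.0869919  -0.27514822  0.54322018] 4.1
[ 508.79106089 -269.40537458   58.16013121] [-0.16813827  0.1285598   0.97710144  0.02178711] [-0.46803881  0.70299949  1.57197075 -0.0741924   1.20145614 -1.73870349] [ 0.001  0.003  0.004 -0.     0.    -0.001] [-0.0869919  -0.27514822  0.54322018] 4.1
[ 508.79106089 -269.40537458   58.16013121] [-0.16813827  0.1285598   0.97710144  0.02178711] [-0.46803881  0.70299949  1.57197075 -0.0741924   1.20145614 -1.73870349] [ 0.001  0.003  0.004 -0.     0.    -0.001] [-0.0869919  -0.27514822  0.54322018] 4.1
```

Emit:
jog_arm --targets '[0, 0, 0, 0, 0, 0, 150, 0, 0, 0, 0, 0, 0, 255, 0, 0, 0, 0, 0, 0, 255, 0, 0, 0, 0, 0, 0, 255]'

```text
time_s: 4.5
position: [508.1, -269.2, 57.5]
orientation: [-0.169, 0.129, 0.977, 0.022]
wrist_force: [0.4, 0.6, -0.5]
gripper_width: 28.7
```

```bash
python3 - <<'E'
from h import *;from bench import bot
for i in range(1): s=bot.state();print(s["position"],s["joint_positions"],s["joint_vel"].round(3),s["wrist_force"],s["time_s"],s["gripper_width"])
E
```

```text
[ 508.13563989 -269.16967112   57.50417271] [-0.46816095  0.70379924  1.57278633 -0.07424821  1.20122893 -1.73870522] [ 0.001  0.    -0.001  0.    -0.    -0.001] [ 0.36274653  0.60655965 -0.53947299] 4.5 28.727151796010357
```

Emit:
jog_arm --targets '[0, 0, 0, 0, 0, 0, 255, 0, 0, 0, 0, 0, 0, 255, 0, 0, 0, 0, 0, 0, 255]'

```text
time_s: 4.8
position: [508.1, -269.1, 57.5]
orientation: [-0.169, 0.129, 0.977, 0.022]
wrist_force: [0.2, -0.5, -0.6]
gripper_width: 0.1
```

```bash
python3 - <<'E'
from h import *;from bench import bot
s,R=cur(bot);print(s["position"],s["gripper_width"],s["wrist_force"])
c=bot.camera("side");x0,y0,S=300,242,7
im=cv2.resize(c["frame"][y0:y0+74,x0:x0+88],None,fx=S,fy=S,interpolation=cv2.INTER_CUBIC);cv2.imwrite("pics/i.png",im)
E
```

```text
[ 508.14153263 -269.13693426   57.47561819] 0.1498873229080062 [ 0.18955283 -0.48582155 -0.63155569]
```

View pics/i.png

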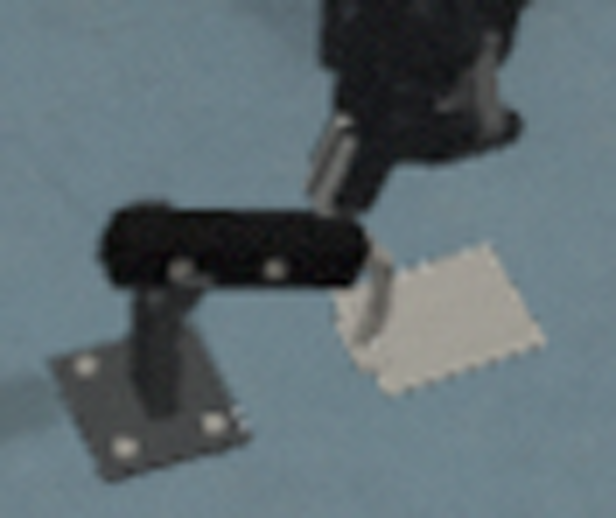

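```bash
python3 - <<'E'
from h import *;from bench import bot
s,R=cur(bot)
c=bot.camera("side");p=s["position"]
for d in (0,-25,-30,-33,-35,-40,-45): print(d,(proj(c,p+R.apply([0,0,d]))[0]-[300,242]+.5)*7)
for q in [(335,207),(350,205),(360,205),(330,190),(320,190),(345,190),(365,195)]:
    u=np.round(np.array(q)/7+[300,242]-.5);P=depthpt(c,u)[0];print(q,P.round(0),R.inv().apply(P-p).round(1))
E
```

```text
0 [302.63253625 263.60215709]
-25 [326.72391049 214.67779473]
-30 [331.60215492 204.76417477]
-33 [334.53878958 198.79518512]
-35 [336.50059444 194.80715697]
-40 [341.4193173  184.80653354]
-45 [346.35841183 174.76209609]
(335, 207) [ 511. -281.   96.] [  7.7 -10.4 -38.4]
(350, 205) [ 517. -285.   96.] [  0.7 -12.7 -40.8]
(360, 205) [ 521. -285.   95.] [ -2.7 -12.2 -40.5]
(330, 190) [ 513. -277.   99.] [  7.5  -6.5 -41.8]
(320, 190) [ 510. -273.   98.] [ 11.2  -3.8 -39.2]
(345, 190) [ 515. -283.  103.] [  5.6 -11.5 -46.4]
(365, 195) [ 521. -288.  104.] [ -0.7 -14.6 -49.5]
```

Emit:
jog_arm --targets '[0, 0, 0, 0, 0, 0, 0, 0, 0, 0, 0, 0, 0, 0, 0, 0, 0, 0, 0, 0, 0, 0, 0, 0, 0, 0, 0, 0, 0, 0, 0, 0, 0, 0, 0, 0, 0, 0, 0, 0, 0, 0]'

```text
time_s: 5.5
position: [508.1, -269.2, 57.5]
orientation: [-0.169, 0.129, 0.977, 0.022]
wrist_force: [-0.4, 0.5, -0.2]
gripper_width: 84.8
```

Emit:
jog_arm --targets '[0, 0, 0.01, 0, 0.1, 0, 0, 0, 0, 0.01, 0, 0.1, 0, 0, 0, 0, 0.01, 0, 0.1, 0, 0, 0, 0, 0.008, 0, 0, 0, 0, 0, 0, 0, 0, 0, 0, 0]'

```text
time_s: 6.0
position: [494.2, -265.2, 20.2]
orientation: [-0.173, 0.128, 0.976, 0.023]
wrist_force: [-1.1, -0.7, 0.5]
gripper_width: 85.4
```

```bash
python3 - <<'E'
from h import *;from bench import bot
go(bot,(491.9,-264.3,13.2),toolR(-15,0)); s=bot.state();print(s["position"],s["wrist_force"])
c=bot.camera("side");x0,y0,S=300,242,7
im=cv2.resize(c["frame"][y0:y0+74,x0:x0+88],None,fx=S,fy=S,interpolation=cv2.INTER_CUBIC);cv2.imwrite("pics/j.png",im)
E
```

```text
shift mm (cur tool axes) [-0.07  0.26  7.44] turn deg [ 0.01 -0.07  0.01] shift in new axes [-0.06  0.26  7.44]
[ 494.2365061  -265.19640842   20.20818915] [-1.14041865 -0.66402545  0.52161543]
```

View pics/j.png

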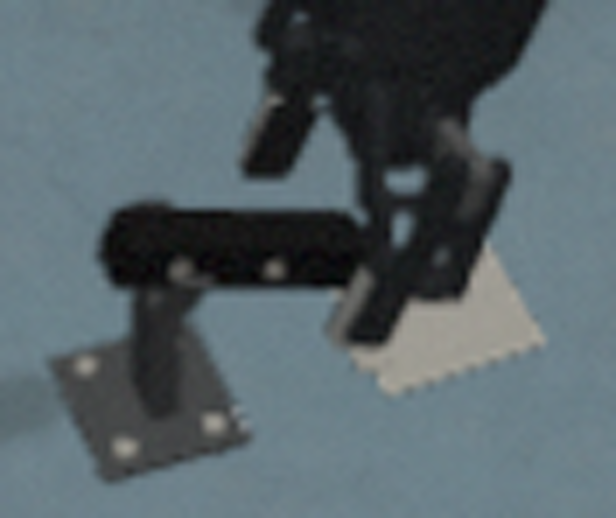

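Emit:
jog_arm --targets '[0, 0, 0.004, 0, -0.07, 0, 0, 0, 0.0003, 0.0034, 0, 0, 0, 0, 0, 0, 0, 0, 0, 0, 150, 0, 0, 0, 0, 0, 0, 255, 0, 0, 0, 0, 0, 0, 255, 0, 0, 0, 0, 0, 0, 255, 0, 0, 0, 0, 0, 0, 255, 0, 0, 0, 0, 0, 0, 255, 0, 0, 0, 0, 0, 0, 255]'

```text
time_s: 6.95
position: [493.7, -265.0, 15.0]
orientation: [-0.171, 0.128, 0.977, 0.022]
wrist_force: [0.4, 0.8, 2.1]
gripper_width: 21.2
```

```bash
python3 - <<'E'
from h import *;from bench import bot
go(bot,(491.9,-264.3,13.2),toolR(-15,0)); s=bot.state();print(s["position"],s["wrist_force"],s["gripper_width"])
c=bot.camera("side");x0,y0,S=300,242,7
im=cv2.resize(c["frame"][y0:y0+74,x0:x0+88],None,fx=S,fy=S,interpolation=cv2.INTER_CUBIC);cv2.imwrite("pics/k.png",im)
E
```

```text
shift mm (cur tool axes) [1.13 0.19 2.36] turn deg [-0.03  0.2   0.01] shift in new axes [1.12 0.19 2.36]
[ 493.65075221 -264.9643041    15.03808226] [0.40091573 0.78661685 2.11801365] 21.17605629326493
```

View pics/k.png

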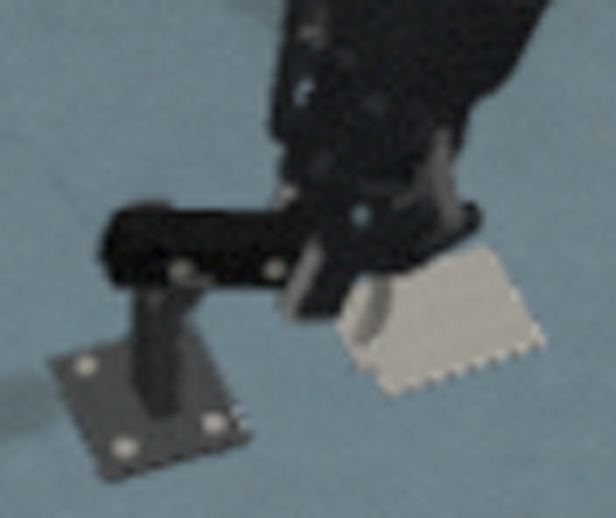

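Emit:
jog_arm --targets '[0, 0, 0, 0, 0, 0, 255, 0, 0, 0, 0, 0, 0, 255, 0, 0, 0, 0, 0, 0, 255]'

```text
time_s: 7.3
position: [493.6, -265.0, 15.0]
orientation: [-0.171, 0.129, 0.977, 0.022]
wrist_force: [0.3, 0.9, 4.9]
gripper_width: 21.3
```

```bash
python3 - <<'E'
from h import *;from bench import bot
s,R=cur(bot);print(s["position"],s["wrist_force"],s["gripper_width"],s["orientation"])
np.savez("grasp.npz",p=s["position"],q=R.as_quat())
print("err vs toolR(-15,0)",(R.inv()*toolR(-15,0)).as_rotvec(degrees=True))
print("up in tool",R.inv().apply([0,0,1]))
E
```

```text
[ 493.60026543 -264.97913117   14.9849799 ] [0.296886   0.92967379 4.93523922] 21.30054162120561 [-0.17054823  0.1285348   0.97667708  0.0222256 ]
err vs toolR(-15,0) [-0.02638488  0.19289305  0.00078998]
up in tool [ 3.38854627e-01 -4.28301724e-04 -9.40838646e-01]
```

Emit:
jog_arm --targets '[0.0034, 0, -0.0094, 0, 0, 0, 255, 0.0068, 0, -0.0188, 0, 0, 0, 255, 0.0068, 0, -0.0188, 0, 0, 0, 255, 0.0068, 0, -0.0188, 0, 0, 0, 255, 0.0068, 0, -0.0188, 0, 0, 0, 255, 0.0034, 0, -0.0094, 0, 0, 0, 255, 0, 0, 0, 0, 0, 0, 255]'

```text
time_s: 8.0
position: [493.9, -265.2, 115.9]
orientation: [-0.17, 0.129, 0.977, 0.022]
wrist_force: [0.1, -0.1, -3.0]
gripper_width: 21.2
```

```bash
cat >> h.py <<'E'
g=np.load("grasp.npz") if __import__("os").path.exists("grasp.npz") else None
if g is not None:
    Rg=Rot.from_quat(g["q"]); G=np.array([509.5,-269,63.]); Sg=spatR(-15,0)
    # spatula origin at grasp
    Og=G-Sg.apply([-21,0,63])
    tS=Rg.inv().apply(Og-g["p"]); tR=Rg.inv()*Sg   # spatula pose in reported tool frame
    def spat(bot):
        s,R=cur(bot); S=R*tR; O=s["position"]+R.apply(tS); return s,O,S
    def toolfor(O,S): R=S*tR.inv(); return np.asarray(O)-R.apply(tS),R
    # spatula pose so that point b (spatula frame) is at X
    def toolpt(b,X,yaw,pitch):
        S=spatR(yaw,pitch); return toolfor(np.asarray(X)-S.apply(b),S)
YJ=3.5; J0=np.array([616.1,76.0,0]); 
def jw(x,y,z): return J0+spatR(YJ,0).apply([x,y,z])
def tojig(X): return spatR(YJ,0).inv().apply(np.asarray(X)-J0)
E
python3 - <<'E'
from h import *;from bench import bot
s,O,S=spat(bot);print(s["position"],s["wrist_force"],s["gripper_width"],O)
print(S.as_euler("ZYX",degrees=True))
# probe spot: tip (70,0,0) at (600,-130,30)
p,R=toolpt([70,0,0],(600,-130,40),3.5,10); go(bot,p,R)
E
```

```text
[ 493.91577847 -265.24721783  115.93120282] [ 0.05996467 -0.09800506 -3.01928296] 21.20220713362693 [ 530.12530196 -274.72168011  101.01924482]
[-15.00506082  -0.11201146  -0.03020839]
shift mm (cur tool axes) [ 14.22 125.18  50.13] turn deg [  7.73  10.01 -16.84] shift in new axes [-30.67 128.3   31.38]
```

Emit:
jog_arm --targets '[0, 0, 0, 2.58, 3.34, -5.61, 255, 0, 0, 0, 2.58, 3.34, -5.61, 255, 0, 0, 0, 2.58, 3.34, -5.61, 255, -0.006, 0.02, 0.006, 0, 0, 0, 255, -0.006, 0.027, 0.006, 0, 0, 0, 255, -0.006, 0.027, 0.006, 0, 0, 0, 255, -0.006, 0.027, 0.006, 0, 0, 0, 255, -0.006, 0.027, 0.006, 0, 0, 0, 255, 0, 0, 0, 0, 0, 0, 255, 0, 0, 0, 0, 0, 0, 255]'

```text
time_s: 9.0
position: [495.6, -135.2, 73.0]
orientation: [-0.259, -0.03, 0.965, -0.007]
wrist_force: [-0.5, -0.6, -2.1]
gripper_width: 21.2
```

```bash
python3 - <<'E'
from h import *;from bench import bot
s,O,S=spat(bot);print(s["position"],s["wrist_force"],O)
print(S.as_euler("ZYX",degrees=True),"tip",O+S.apply([70,0,0]))
p,R=toolpt([70,0,0],(600,-130,15),3.5,10); go(bot,p,R)
for n in("side","top"):
    c=bot.camera(n)
    X=O+S.apply([[70,28,0],[70,-28,0],[0,28,0],[0,-28,0],[70,0,0]])
    q=proj(c,X); m=q.mean(0).astype(int);x0,y0=m[0]-45,m[1]-40
    im=cv2.resize(c["frame"][y0:y0+70,x0:x0+90],None,fx=7,fy=7,interpolation=cv2.INTER_CUBIC)
    for a in (q-[x0,y0]+.5)*7: cv2.circle(im,tuple(int(v) for v in a),3,(0,0,255),-1)
    cv2.imwrite(f"pics/l_{n}.png",im)
E
```

```text
[ 495.59332301 -135.209552     72.98387712] [-0.50649825 -0.56450426 -2.11674084] [ 529.67265286 -132.87657551   51.61993515]
[ 3.49272111 10.1889258   0.08097641] tip [ 598.44076872 -128.67930631   39.23731942]
shift mm (cur tool axes) [-13.47  -1.43  20.6 ] turn deg [ 0.08 -0.19  0.02] shift in new axes [-13.4   -1.4   20.65]
```

View pics/l_side.png

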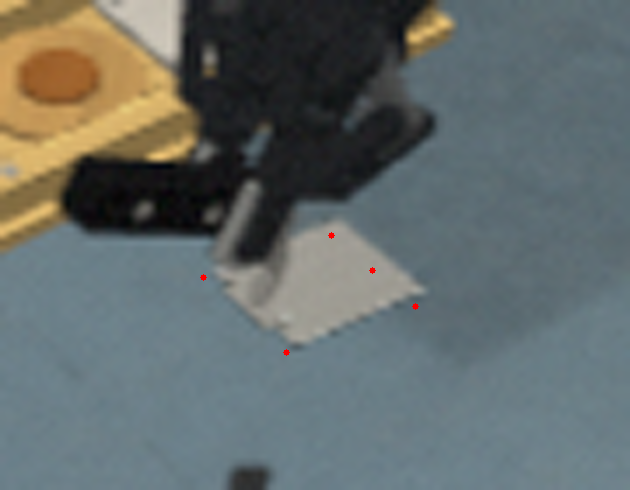

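View pics/l_top.png

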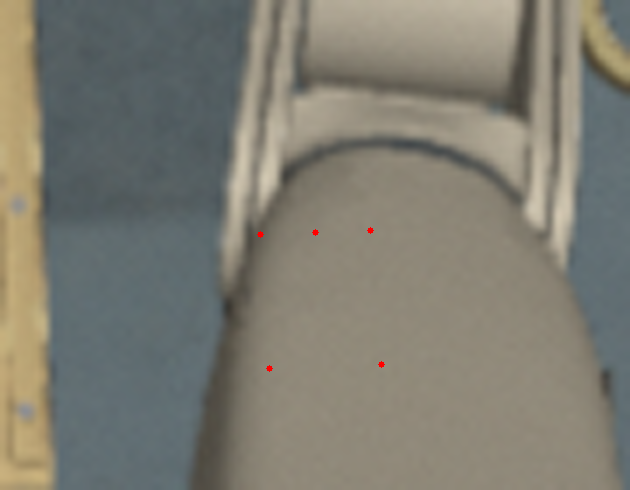

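Emit:
jog_arm --targets '[-0.0045, 0, 0.0078, 0, 0, 0, 255, -0.0045, 0, 0.0078, 0, 0, 0, 255, -0.0045, 0, 0.0078, 0, 0, 0, 255, -0.0045, 0, 0.0078, 0, 0, 0, 255, 0, 0, 0, 0, 0, 0, 255, 0, 0, 0, 0, 0, 0, 255]'

```text
time_s: 9.7
position: [496.3, -136.4, 37.4]
orientation: [-0.259, -0.03, 0.966, -0.007]
wrist_force: [0.7, 0.5, -2.9]
gripper_width: 21.3
```

```bash
sed -i 's/G=np.array(\[509.5,-269,63.\])/G=np.array([511.9,-269.6,63.])/' h.py; cat >> h.py <<'E'
def rep(bot):
    s,O,S=spat(bot);t=O+S.apply([70,0,0]);print("t",s["time_s"],"pos",s["position"].round(2),"tip",t.round(2),"jig",tojig(t).round(2),"eul",S.as_euler("ZYX",degrees=True).round(2),"F",s["wrist_force"].round(2),"M",s["wrist_torque"].round(2),"w",round(s["gripper_width"],1))
E
python3 - <<'E'
from h import *;from bench import bot
rep(bot)
E
```

```text
t 9.7 pos [ 496.25 -136.35   37.44] tip [ 601.53 -129.62    3.28] jig [ -27.09 -204.34    3.28] eul [ 3.5  10.18  0.07] F [ 0.69  0.46 -2.9 ] M [ 0.04 -0.38 -0.02] w 21.3
```

Emit:
jog_arm --targets '[-0.0005, 0, 0.0009, 0, 0, 0, 255, -0.0005, 0, 0.0009, 0, 0, 0, 255, 0, 0, 0, 0, 0, 0, 255]'

```text
time_s: 10.0
position: [496.6, -136.4, 35.9]
orientation: [-0.258, -0.03, 0.966, -0.008]
wrist_force: [0.6, -0.1, -2.0]
gripper_width: 21.1
```

Emit:
jog_arm --targets '[-0.0005, 0, 0.0009, 0, 0, 0, 255, 0, 0, 0, 0, 0, 0, 255]'

```text
time_s: 10.2
position: [496.4, -136.4, 34.8]
orientation: [-0.258, -0.03, 0.966, -0.008]
wrist_force: [0.5, -0.2, -2.0]
gripper_width: 21.6
```

Emit:
jog_arm --targets '[-0.0005, 0, 0.0009, 0, 0, 0, 255, 0, 0, 0, 0, 0, 0, 255]'

```text
time_s: 10.4
position: [496.4, -136.3, 33.6]
orientation: [-0.258, -0.03, 0.966, -0.008]
wrist_force: [0.1, 0.2, -2.3]
gripper_width: 21.5
```

Emit:
jog_arm --targets '[-0.0005, 0, 0.0009, 0, 0, 0, 255, 0, 0, 0, 0, 0, 0, 255]'

```text
time_s: 10.6
position: [496.4, -136.3, 32.5]
orientation: [-0.258, -0.03, 0.966, -0.008]
wrist_force: [0.4, 0.3, -2.3]
gripper_width: 21.0
```

Emit:
jog_arm --targets '[-0.0005, 0, 0.0009, 0, 0, 0, 255, 0, 0, 0, 0, 0, 0, 255]'

```text
time_s: 10.8
position: [496.3, -136.3, 31.5]
orientation: [-0.258, -0.03, 0.966, -0.008]
wrist_force: [-0.0, -0.4, -2.0]
gripper_width: 21.2
```

Emit:
jog_arm --targets '[-0.0005, 0, 0.0009, 0, 0, 0, 255, 0, 0, 0, 0, 0, 0, 255]'

```text
time_s: 11.0
position: [496.3, -136.3, 30.5]
orientation: [-0.258, -0.03, 0.966, -0.008]
wrist_force: [1.7, 0.3, -1.7]
gripper_width: 21.5
```

Emit:
jog_arm --targets '[-0.0005, 0, 0.0009, 0, 0, 0, 255, 0, 0, 0, 0, 0, 0, 255]'

```text
time_s: 11.2
position: [496.3, -136.3, 29.5]
orientation: [-0.258, -0.03, 0.966, -0.008]
wrist_force: [-0.2, -0.5, -1.2]
gripper_width: 21.4
```

Emit:
jog_arm --targets '[-0.0005, 0, 0.0009, 0, 0, 0, 255, 0, 0, 0, 0, 0, 0, 255]'

```text
time_s: 11.4
position: [496.3, -136.3, 28.5]
orientation: [-0.258, -0.03, 0.966, -0.008]
wrist_force: [0.1, -0.4, -2.3]
gripper_width: 21.2
```

Emit:
jog_arm --targets '[-0.0005, 0, 0.0009, 0, 0, 0, 255, 0, 0, 0, 0, 0, 0, 255]'

```text
time_s: 11.6
position: [496.4, -136.4, 27.5]
orientation: [-0.258, -0.03, 0.966, -0.008]
wrist_force: [-0.3, 0.2, -1.0]
gripper_width: 21.5
```

Emit:
jog_arm --targets '[-0.0005, 0, 0.0009, 0, 0, 0, 255, 0, 0, 0, 0, 0, 0, 255]'

```text
time_s: 11.8
position: [496.1, -136.4, 26.8]
orientation: [-0.258, -0.03, 0.966, -0.008]
wrist_force: [-1.8, 0.7, 3.2]
gripper_width: 21.4
```

Emit:
jog_arm --targets '[-0.0005, 0, 0.0009, 0, 0, 0, 255, 0, 0, 0, 0, 0, 0, 255]'

```text
time_s: 12.0
position: [495.9, -136.4, 26.0]
orientation: [-0.259, -0.03, 0.965, -0.008]
wrist_force: [-2.3, 0.6, 6.9]
gripper_width: 21.4
```

```bash
python3 - <<'E'
from h import *;from bench import bot
rep(bot)
E
```

```text
t 12.0 pos [ 495.89 -136.41   25.98] tip [ 601.16 -129.68   -8.2 ] jig [ -27.47 -204.38   -8.2 ] eul [ 3.51 10.19  0.06] F [-2.27  0.63  6.87] M [-0.    0.23  0.  ] w 21.4
```

Emit:
jog_arm --targets '[0.01, 0, -0.0173, 0, 0, 0, 255, 0.01, 0, -0.0173, 0, 0, 0, 255, 0.01, 0, -0.0173, 0, 0, 0, 255, 0, 0.005, 0, 0, 0, 0, 255, 0, 0, 0, 0, 0, 0, 255]'

```text
time_s: 12.5
position: [496.3, -130.9, 85.8]
orientation: [-0.257, -0.03, 0.966, -0.008]
wrist_force: [-0.3, 0.8, -1.7]
gripper_width: 21.3
```

```bash
cat >> h.py <<'E'
TIP=np.array([69.7,0,6.74])
def rep(bot):
    s,O,S=spat(bot);t=O+S.apply(TIP);print("t",s["time_s"],"pos",s["position"].round(2),"tip",t.round(2),"jig",tojig(t).round(2),"eul",(S.as_euler("ZYX",degrees=True)-[YJ,0,0]).round(2),"F",s["wrist_force"].round(2),"w",round(s["gripper_width"],1))
def gj(bot,x,y,z,pitch,yaw=0):
    p,R=toolpt(TIP,jw(x,y,z),YJ+yaw,pitch); go(bot,p,R)
E
python3 - <<'E'
from h import *;from bench import bot
rep(bot)
gj(bot,-107,0,50,10)
E
```

```text
t 12.5 pos [ 496.33 -130.86   85.84] tip [ 602.57 -124.04   58.64] jig [ -25.72 -198.84   58.64] eul [ 0.02 10.03  0.06] F [-0.3   0.8  -1.71] w 21.3
shift mm (cur tool axes) [ 66.06 198.92  48.04] turn deg [ 0.04 -0.03  0.04] shift in new axes [ 66.22 198.91  47.86]
```

Emit:
jog_arm --targets '[0.0083, 0.025, 0.006, 0, 0, 0, 255, 0.0083, 0.025, 0.006, 0, 0, 0, 255, 0.0083, 0.025, 0.006, 0, 0, 0, 255, 0.0083, 0.025, 0.006, 0, 0, 0, 255, 0.0083, 0.025, 0.006, 0, 0, 0, 255, 0.0083, 0.025, 0.006, 0, 0, 0, 255, 0.0083, 0.025, 0.006, 0, 0, 0, 255, 0.0083, 0.025, 0.006, 0, 0, 0, 255, 0, 0, 0, 0, 0, 0, 255, 0, 0, 0, 0, 0, 0, 255, 0, 0, 0, 0, 0, 0, 255]'

```text
time_s: 13.6
position: [402.6, 62.7, 76.7]
orientation: [-0.258, -0.03, 0.966, -0.008]
wrist_force: [-0.3, 0.0, -2.0]
gripper_width: 21.2
```

```bash
cat >> h.py <<'E'
def pic(bot,n,name,ctr,pts,w=100,h=80,S=7):
    c=bot.camera(n); x0,y0=(proj(c,ctr)[0]-[w/2,h/2]).astype(int); x0=max(x0,0);y0=max(y0,0)
    im=cv2.resize(c["frame"][y0:y0+h,x0:x0+w],None,fx=S,fy=S,interpolation=cv2.INTER_CUBIC)
    for a in (proj(c,pts)-[x0,y0]+.5)*S: cv2.circle(im,tuple(int(v) for v in a),3,(0,0,255),-1)
    cv2.imwrite(name,im)
E
python3 - <<'E'
from h import *;from bench import bot
rep(bot)
gj(bot,-107,0,18,10)
s,O,S=spat(bot)
pic(bot,"side","pics/m.png",jw(-60,0,20),O+S.apply([[69.7,28,6.7],[69.7,-28,6.7],[0,-28,0]]))
E
```

```text
t 13.6 pos [402.57  62.75  76.74] tip [508.77  69.53  49.34] jig [-1.0752e+02  9.0000e-02  4.9340e+01] eul [ 0.   10.13  0.05] F [-0.28  0.02 -2.05] w 21.2
shift mm (cur tool axes) [-16.17  -0.09  27.15] turn deg [ 0.04 -0.13  0.02] shift in new axes [-16.1   -0.07  27.18]
```

View pics/m.png

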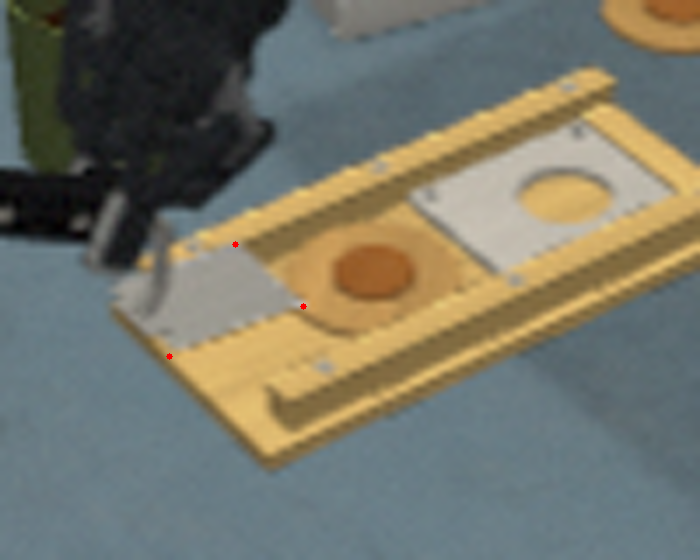

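Emit:
jog_arm --targets '[-0.004, 0, 0.0068, 0, 0, 0, 255, -0.004, 0, 0.0068, 0, 0, 0, 255, -0.004, 0, 0.0068, 0, 0, 0, 255, -0.004, 0, 0.0068, 0, 0, 0, 255, 0, 0, 0, 0, 0, 0, 255, 0, 0, 0, 0, 0, 0, 255, 0, 0, 0, 0, 0, 0, 255]'

```text
time_s: 14.35
position: [402.8, 63.3, 45.7]
orientation: [-0.258, -0.03, 0.966, -0.008]
wrist_force: [0.9, 0.8, -1.7]
gripper_width: 20.8
```

```bash
python3 - <<'E'
from h import *;from bench import bot
rep(bot)
gj(bot,-107,0,12.7,10)
E
```

```text
t 14.35 pos [402.75  63.31  45.65] tip [508.96  70.11  18.29] jig [-107.3     0.66   18.29] eul [1.000e-02 1.011e+01 6.000e-02] F [ 0.89  0.84 -1.74] w 20.8
shift mm (cur tool axes) [-3.11 -0.63  4.91] turn deg [ 0.05 -0.11  0.03] shift in new axes [-3.1  -0.63  4.92]
```

Emit:
jog_arm --targets '[-0.0006, 0, 0.0011, 0, 0, 0, 255, -0.0006, 0, 0.0011, 0, 0, 0, 255, -0.0006, 0, 0.0011, 0, 0, 0, 255, -0.0006, 0, 0.0011, 0, 0, 0, 255, 0, 0, 0, 0, 0, 0, 255, 0, 0, 0, 0, 0, 0, 255]'

```text
time_s: 14.95
position: [402.5, 63.3, 40.5]
orientation: [-0.258, -0.03, 0.966, -0.008]
wrist_force: [0.4, 0.1, -1.0]
gripper_width: 21.2
```

Emit:
jog_arm --targets '[-0.0002, 0, 0.0004, 0, 0, 0, 255, 0, 0, 0, 0, 0, 0, 255, 0, 0, 0, 0, 0, 0, 255]'

```text
time_s: 15.25
position: [402.5, 63.3, 40.1]
orientation: [-0.258, -0.03, 0.966, -0.008]
wrist_force: [0.6, -0.2, -2.5]
gripper_width: 21.4
```

Emit:
jog_arm --targets '[-0.0002, 0, 0.0004, 0, 0, 0, 255, 0, 0, 0, 0, 0, 0, 255, 0, 0, 0, 0, 0, 0, 255]'

```text
time_s: 15.55
position: [402.5, 63.3, 39.7]
orientation: [-0.258, -0.03, 0.966, -0.008]
wrist_force: [-0.3, 0.2, -1.3]
gripper_width: 21.4
```

Emit:
jog_arm --targets '[-0.0002, 0, 0.0004, 0, 0, 0, 255, 0, 0, 0, 0, 0, 0, 255, 0, 0, 0, 0, 0, 0, 255]'

```text
time_s: 15.85
position: [402.4, 63.3, 39.3]
orientation: [-0.258, -0.03, 0.966, -0.008]
wrist_force: [-0.3, 0.0, -0.2]
gripper_width: 21.4
```

Emit:
jog_arm --targets '[-0.0001, 0, 0.0002, 0, 0, 0, 255, 0, 0, 0, 0, 0, 0, 255]'

```text
time_s: 16.05
position: [402.3, 63.3, 39.1]
orientation: [-0.258, -0.03, 0.966, -0.008]
wrist_force: [-1.5, -1.1, 1.8]
gripper_width: 21.3
```

```bash
python3 - <<'E'
from h import *;from bench import bot
rep(bot)
s,R=cur(bot);print(R.inv().apply(spatR(YJ,0).apply(np.eye(3))).round(4))
E
```

```text
t 16.05 pos [402.31  63.27  39.06] tip [508.5   70.06  11.66] jig [-107.76    0.64   11.66] eul [1.000e-02 1.014e+01 6.000e-02] F [-1.48 -1.08  1.8 ] w 21.3
[[-8.665e-01 -2.000e-04 -4.992e-01]
 [-5.000e-04  1.000e+00  5.000e-04]
 [ 4.992e-01  7.000e-04 -8.665e-01]]
```

Emit:
jog_arm --targets '[-0.00217, 0, -0.00125, 0, 0, 0, 255, -0.00217, 0, -0.00125, 0, 0, 0, 255, -0.00217, 0, -0.00125, 0, 0, 0, 255, -0.00217, 0, -0.00125, 0, 0, 0, 255, -0.00217, 0, -0.00125, 0, 0, 0, 255, -0.00217, 0, -0.00125, 0, 0, 0, 255]'

```text
time_s: 16.65
position: [417.6, 64.2, 39.0]
orientation: [-0.258, -0.03, 0.966, -0.008]
wrist_force: [-3.2, -0.6, 1.6]
gripper_width: 21.2
```

```bash
python3 - <<'E'
from h import *;from bench import bot
rep(bot)
E
```

```text
t 16.65 pos [417.6   64.19  38.97] tip [523.8   70.98  11.58] jig [-92.43   0.63  11.58] eul [1.000e-02 1.013e+01 6.000e-02] F [-3.18 -0.6   1.63] w 21.2
```

Emit:
jog_arm --targets '[-0.0021, 0, -0.00138, 0, 0, 0, 255, -0.00217, 0, -0.00125, 0, 0, 0, 255, -0.00217, 0, -0.00125, 0, 0, 0, 255]'

```text
time_s: 16.95
position: [425.0, 64.6, 39.1]
orientation: [-0.258, -0.03, 0.966, -0.008]
wrist_force: [-3.5, -0.3, 2.6]
gripper_width: 21.2
```

Emit:
jog_arm --targets '[-0.00173, 0, -0.001, 0, 0, 0, 255, -0.00173, 0, -0.001, 0, 0, 0, 255]'

```text
time_s: 17.15
position: [428.9, 64.9, 39.1]
orientation: [-0.258, -0.03, 0.966, -0.008]
wrist_force: [-3.7, -0.2, 2.4]
gripper_width: 21.0
```

```bash
python3 - <<'E'
from h import *;from bench import bot
rep(bot)
s,O,S=spat(bot)
pic(bot,"side","pics/n.png",jw(-40,0,20),O+S.apply([[69.7,28,6.7],[69.7,-28,6.7],[0,-28,0]]))
E
```

```text
t 17.15 pos [428.91  64.88  39.11] tip [535.1   71.67  11.69] jig [-81.12   0.62  11.69] eul [1.000e-02 1.015e+01 6.000e-02] F [-3.74 -0.2   2.38] w 21.0
```

View pics/n.png

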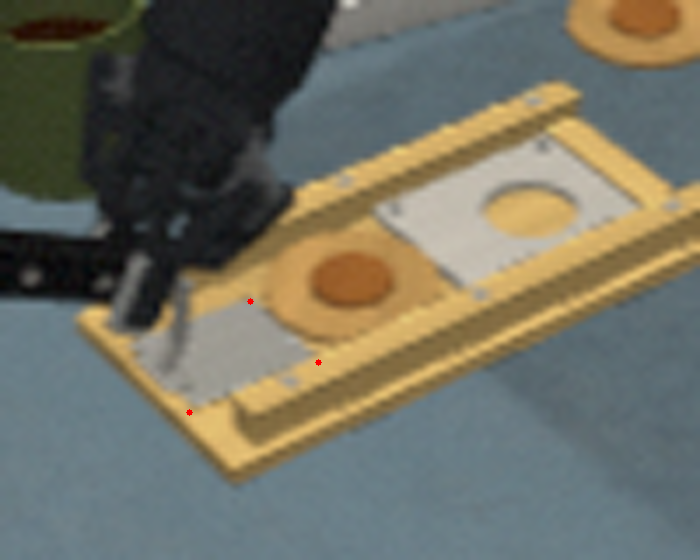

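Emit:
jog_arm --targets '[-0.0016, 0, -0.00122, 0, 0, 0, 255, -0.00173, 0, -0.001, 0, 0, 0, 255]'

```text
time_s: 17.4
position: [433.3, 65.1, 39.3]
orientation: [-0.258, -0.03, 0.966, -0.008]
wrist_force: [-2.6, 0.0, -0.1]
gripper_width: 21.2
```

Emit:
jog_arm --targets '[-0.00173, 0, -0.001, 0, 0, 0, 255, -0.00173, 0, -0.001, 0, 0, 0, 255]'

```text
time_s: 17.6
position: [437.3, 65.4, 39.3]
orientation: [-0.258, -0.03, 0.966, -0.008]
wrist_force: [-2.2, -0.3, -0.2]
gripper_width: 21.3
```

```bash
python3 - <<'E'
from h import *;from bench import bot
rep(bot)
s,O,S=spat(bot)
pic(bot,"side","pics/o.png",jw(-40,0,20),O+S.apply([[69.7,28,6.7],[69.7,-28,6.7],[0,-28,0]]))
E
```

```text
t 17.6 pos [437.26  65.39  39.33] tip [543.47  72.19  12.  ] jig [-72.73   0.63  12.  ] eul [1.00e-02 1.01e+01 6.00e-02] F [-2.18 -0.3  -0.17] w 21.3
```

View pics/o.png

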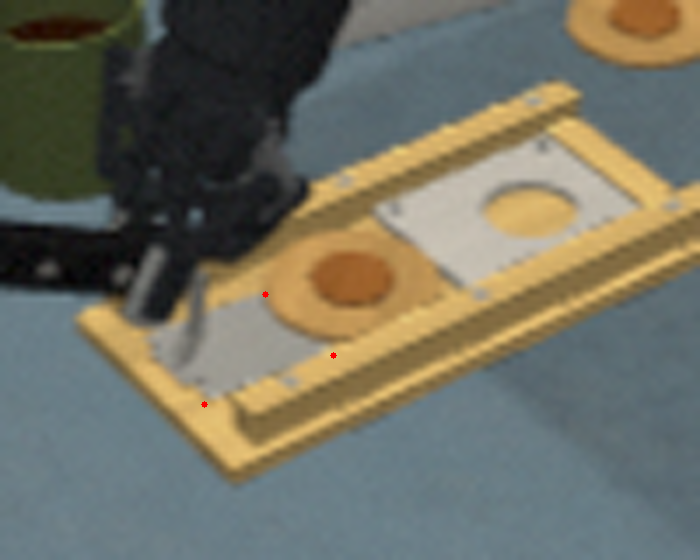

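Emit:
jog_arm --targets '[-0.00173, 0, -0.001, 0, 0, 0, 255, -0.00173, 0, -0.001, 0, 0, 0, 255, -0.00173, 0, -0.001, 0, 0, 0, 255]'

```text
time_s: 17.95
position: [443.1, 65.8, 39.4]
orientation: [-0.258, -0.03, 0.966, -0.008]
wrist_force: [-1.5, -0.5, 0.1]
gripper_width: 20.8
```

Emit:
jog_arm --targets '[-0.00173, 0, -0.001, 0, 0, 0, 255, -0.00173, 0, -0.001, 0, 0, 0, 255, -0.00173, 0, -0.001, 0, 0, 0, 255, -0.00173, 0, -0.001, 0, 0, 0, 255]'

```text
time_s: 18.35
position: [451.0, 66.2, 39.4]
orientation: [-0.258, -0.03, 0.966, -0.008]
wrist_force: [-2.6, -0.2, 0.5]
gripper_width: 21.2
```

Emit:
jog_arm --targets '[0.00149, 0, -0.00295, 0, 0, 0, 255, 0.00149, 0, -0.00295, 0, 0, 0, 255, 0.00149, 0, -0.00295, 0, 0, 0, 255, 0.00149, 0, -0.00295, 0, 0, 0, 255]'

```text
time_s: 18.75
position: [451.9, 66.3, 52.9]
orientation: [-0.258, -0.03, 0.966, -0.008]
wrist_force: [-0.0, 0.5, -2.9]
gripper_width: 21.1
```

```bash
python3 - <<'E'
from h import *;from bench import bot
rep(bot)
s,O,S=spat(bot)
pic(bot,"side","pics/q.png",jw(-40,0,20),O+S.apply([[69.7,28,6.7],[69.7,-28,6.7],[0,-28,0]]))
E
```

```text
t 18.75 pos [451.85  66.28  52.91] tip [558.07  73.07  25.6 ] jig [-58.1    0.62  25.6 ] eul [1.000e-02 1.009e+01 6.000e-02] F [-0.01  0.47 -2.93] w 21.1
```

View pics/q.png

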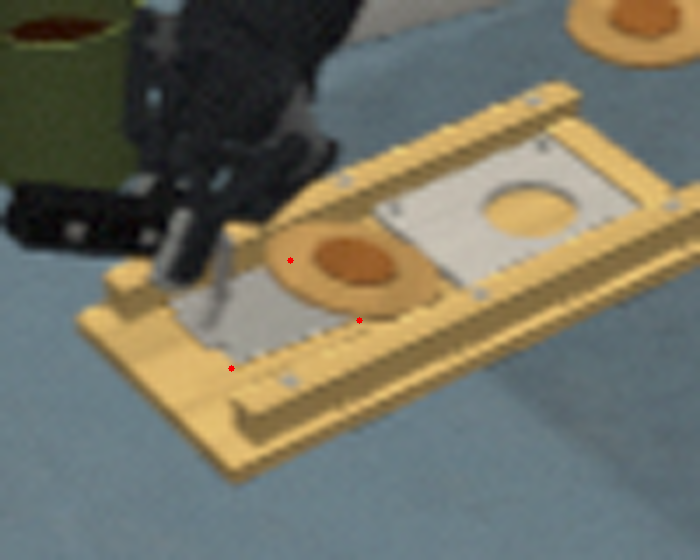

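Emit:
jog_arm --targets '[0.00149, 0, -0.00295, 0, 0, 0, 255, 0.00149, 0, -0.00295, 0, 0, 0, 255, 0.0003, 0, -0.00319, 0, 0, 0, 255, 0.0003, 0, -0.00319, 0, 0, 0, 255, 0.0003, 0, -0.00319, 0, 0, 0, 255, 0.0003, 0, -0.00319, 0, 0, 0, 255, 0.0003, 0, -0.00319, 0, 0, 0, 255, 0.0003, 0, -0.00319, 0, 0, 0, 255]'

```text
time_s: 19.6
position: [460.0, 66.8, 76.9]
orientation: [-0.258, -0.03, 0.966, -0.008]
wrist_force: [-0.7, -1.2, -2.3]
gripper_width: 21.3
```

```bash
python3 - <<'E'
from h import *;from bench import bot
rep(bot)
s,O,S=spat(bot)
pic(bot,"side","pics/r.png",jw(-40,0,20),O+S.apply([[69.7,28,6.7],[69.7,-28,6.7],[0,-28,0]]))
E
```

```text
t 19.6 pos [460.01  66.76  76.95] tip [566.21  73.55  49.56] jig [-49.95   0.6   49.56] eul [1.000e-02 1.013e+01 6.000e-02] F [-0.67 -1.22 -2.32] w 21.3
```

View pics/r.png

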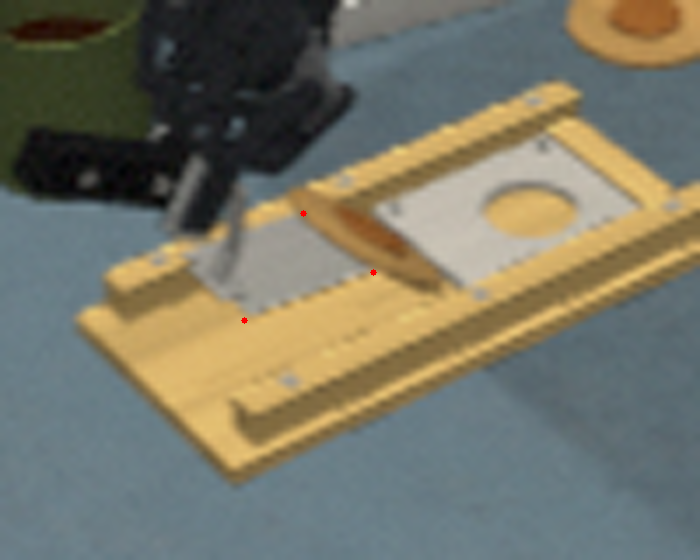

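Emit:
jog_arm --targets '[-0.00092, 0, -0.00301, 0, 0, 0, 255, -0.00092, 0, -0.00301, 0, 0, 0, 255, -0.00092, 0, -0.00301, 0, 0, 0, 255, -0.00092, 0, -0.00301, 0, 0, 0, 255, -0.00092, 0, -0.00301, 0, 0, 0, 255, -0.00092, 0, -0.00301, 0, 0, 0, 255, -0.00173, 0, -0.00233, 0, 0, 0, 255, -0.00173, 0, -0.00233, 0, 0, 0, 255]'

```text
time_s: 20.45
position: [479.2, 68.0, 92.0]
orientation: [-0.258, -0.03, 0.966, -0.008]
wrist_force: [-0.8, 0.8, -2.6]
gripper_width: 21.4
```

```bash
python3 - <<'E'
from h import *;from bench import bot
rep(bot)
s,O,S=spat(bot)
pic(bot,"side","pics/s.png",jw(-40,0,20),O+S.apply([[69.7,28,6.7],[69.7,-28,6.7],[0,-28,0]]))
E
```

```text
t 20.45 pos [479.16  67.95  92.04] tip [585.36  74.75  64.65] jig [-30.76   0.63  64.65] eul [1.000e-02 1.013e+01 6.000e-02] F [-0.82  0.78 -2.64] w 21.4
```

View pics/s.png

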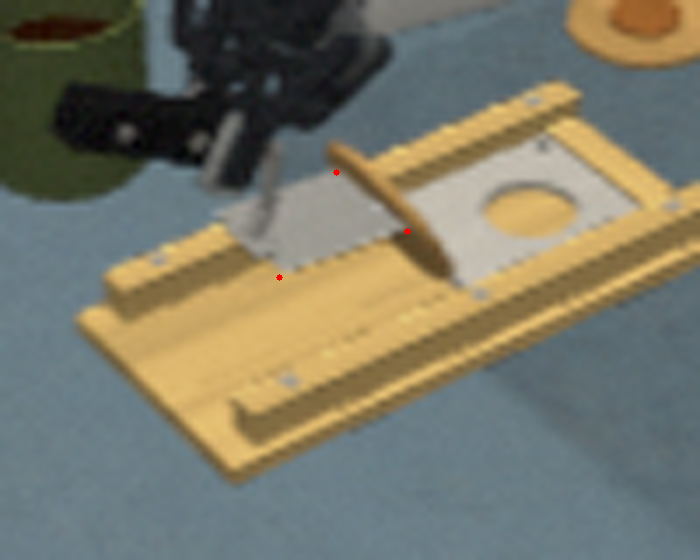

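Emit:
jog_arm --targets '[-0.00173, 0, -0.00233, 0, 0, 0, 255, -0.00173, 0, -0.00233, 0, 0, 0, 255, -0.00173, 0, -0.00233, 0, 0, 0, 255, -0.0015, 0, -0.0012, 0, 0, 0, 255, -0.0015, 0, -0.0012, 0, 0, 0, 255, -0.0015, 0, -0.0012, 0, 0, 0, 255, -0.0015, 0, -0.0012, 0, 0, 0, 255, -0.0015, 0, -0.0012, 0, 0, 0, 255]'

```text
time_s: 21.3
position: [496.5, 69.0, 96.8]
orientation: [-0.258, -0.03, 0.966, -0.008]
wrist_force: [-0.4, -0.4, -1.7]
gripper_width: 21.5
```

```bash
python3 - <<'E'
from h import *;from bench import bot
rep(bot)
s,O,S=spat(bot)
pic(bot,"side","pics/u.png",jw(0,0,20),O+S.apply([[69.7,28,6.7],[69.7,-28,6.7],[0,-28,0]]))
E
```

```text
t 21.3 pos [496.54  68.99  96.83] tip [602.74  75.78  69.44] jig [-13.35   0.59  69.44] eul [1.000e-02 1.013e+01 6.000e-02] F [-0.4  -0.38 -1.75] w 21.5
```

View pics/u.png

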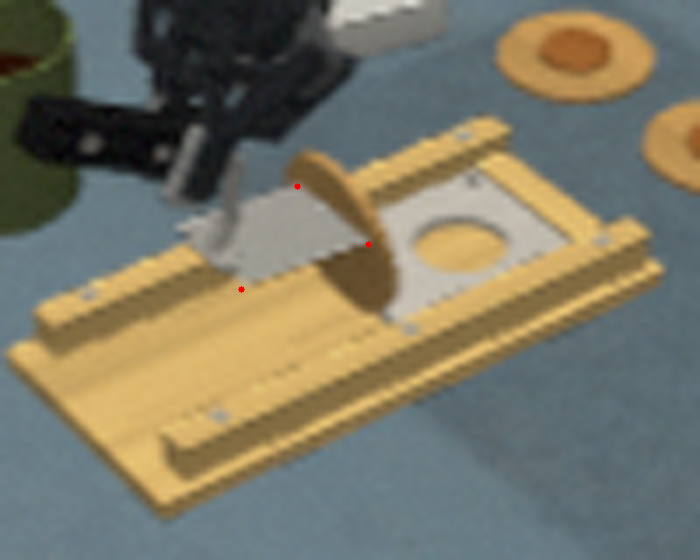

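Emit:
jog_arm --targets '[-0.0013, 0, -0.00075, 0, 0, 0, 255, -0.0013, 0, -0.00075, 0, 0, 0, 255, -0.0013, 0, -0.00075, 0, 0, 0, 255, -0.0013, 0, -0.00075, 0, 0, 0, 255, -0.0013, 0, -0.00075, 0, 0, 0, 255, -0.0013, 0, -0.00075, 0, 0, 0, 255, -0.0013, 0, -0.00075, 0, 0, 0, 255]'

```text
time_s: 22.05
position: [507.0, 69.7, 96.8]
orientation: [-0.258, -0.03, 0.966, -0.008]
wrist_force: [-1.0, -0.2, -2.1]
gripper_width: 20.8
```

```bash
python3 - <<'E'
from h import *;from bench import bot
rep(bot)
s,O,S=spat(bot)
pic(bot,"side","pics/v.png",jw(0,0,20),O+S.apply([[69.7,28,6.7],[69.7,-28,6.7],[0,-28,0]]))
E
```

```text
t 22.05 pos [507.03  69.65  96.84] tip [613.23  76.45  69.46] jig [-2.84  0.62 69.46] eul [1.000e-02 1.013e+01 6.000e-02] F [-0.96 -0.19 -2.12] w 20.8
```

View pics/v.png

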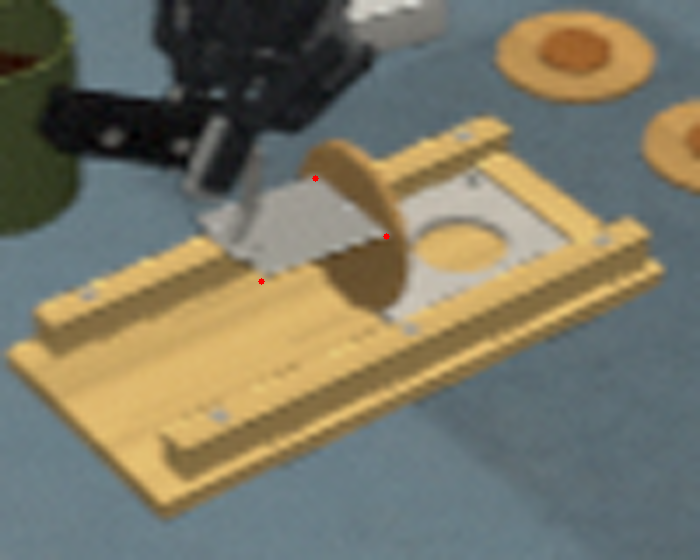

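Emit:
jog_arm --targets '[-0.0013, 0, -0.00075, 0, 0, 0, 255, -0.0013, 0, -0.00075, 0, 0, 0, 255, -0.0013, 0, -0.00075, 0, 0, 0, 255, -0.0013, 0, -0.00075, 0, 0, 0, 255, -0.0013, 0, -0.00075, 0, 0, 0, 255, 0, 0, 0, 0, 0, 0, 255, 0, 0, 0, 0, 0, 0, 255]'

```text
time_s: 22.8
position: [514.4, 70.1, 96.8]
orientation: [-0.258, -0.03, 0.966, -0.008]
wrist_force: [0.5, 0.3, -2.2]
gripper_width: 21.4
```

```bash
python3 - <<'E'
from h import *;from bench import bot
rep(bot)
s,O,S=spat(bot)
pic(bot,"side","pics/w.png",jw(0,0,20),O+S.apply([[69.7,28,6.7],[69.7,-28,6.7],[0,-28,0]]))
E
```

```text
t 22.8 pos [514.41  70.08  96.83] tip [620.61  76.88  69.44] jig [ 4.55  0.6  69.44] eul [1.000e-02 1.013e+01 6.000e-02] F [ 0.46  0.34 -2.21] w 21.4
```

View pics/w.png

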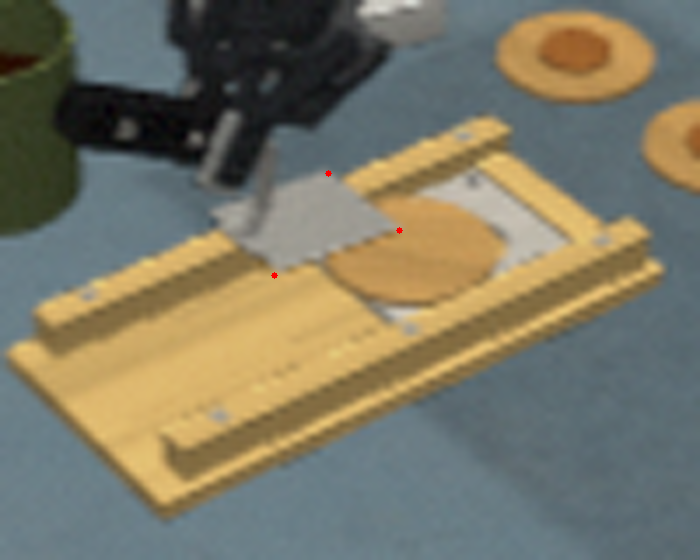

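Emit:
jog_arm --targets '[0.0043, 0, 0.0025, 0, 0, 0, 255, 0.0043, 0, 0.0025, 0, 0, 0, 255, 0.0043, 0, 0.0025, 0, 0, 0, 255, 0.0043, 0, 0.0025, 0, 0, 0, 255, 0.0043, 0, 0.0025, 0, 0, 0, 255, 0.0043, 0, 0.0025, 0, 0, 0, 255, 0.0043, 0, 0.0025, 0, 0, 0, 255, 0, 0, 0, 0, 0, 0, 255]'

```text
time_s: 23.65
position: [478.8, 67.9, 96.8]
orientation: [-0.259, -0.03, 0.966, -0.008]
wrist_force: [-0.7, -0.2, -1.9]
gripper_width: 20.8
```

```bash
python3 - <<'E'
from h import *;from bench import bot
rep(bot)
s,O,S=spat(bot)
pic(bot,"side","pics/x.png",jw(0,0,20),O+S.apply([[69.7,28,6.7],[69.7,-28,6.7]]))
gj(bot,-30,0,24.3,10)
for n in ("side","top"):
    c=bot.camera(n); np.savez(n+"1.npz",**c)
E
```

```text
t 23.65 pos [478.83  67.91  96.76] tip [585.01  74.71  69.3 ] jig [-31.11   0.61  69.3 ] eul [1.000e-02 1.017e+01 6.000e-02] F [-0.73 -0.17 -1.9 ] w 20.8
shift mm (cur tool axes) [-23.05  -0.61  39.03] turn deg [ 0.05 -0.13  0.03] shift in new axes [-22.96  -0.56  39.09]
```

View pics/x.png

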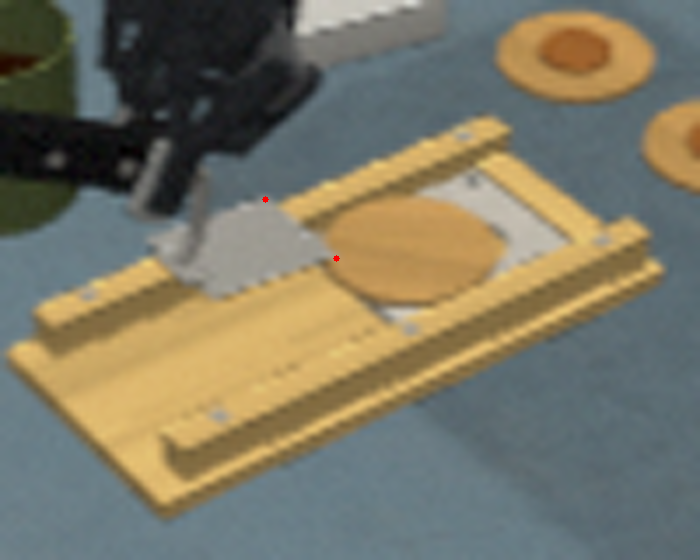

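```bash
python3 - <<'E'
from h import *
c=load("side1.npz"); x0,y0=np.maximum((proj(c,jw(0,0,20))[0]-[50,40]).astype(int),0)
for q in [(414,249),(505,240),(410,303),(323,250)]:
    X=plane(c,np.array(q)/7-.5+[x0,y0],27)[0];print(q,tojig(X).round(1))
t=load("top1.npz"); im=t["frame"]
x1,y1=(proj(t,jw(0,0,20))[0]-[40,50]).astype(int)
cv2.imwrite("pics/y.png",cv2.resize(im[y1:y1+80,x1:x1+80],None,fx=7,fy=7,interpolation=cv2.INTER_CUBIC))
E
```

```text
(414, 249) [35.9  2.2 27. ]
(505, 240) [ 75.5 -17.9  27. ]
(410, 303) [  9.  -30.3  27. ]
(323, 250) [ 0.3 27.2 27. ]
```

Emit:
jog_arm --targets '[-0.0045, 0, 0.0079, 0, 0, 0, 255, -0.0045, 0, 0.0079, 0, 0, 0, 255, -0.0045, 0, 0.0079, 0, 0, 0, 255, -0.0045, 0, 0.0079, 0, 0, 0, 255, -0.0045, 0, 0.0074, 0, 0, 0, 255, 0, 0, 0, 0, 0, 0, 255, 0, 0, 0, 0, 0, 0, 255]'

```text
time_s: 24.5
position: [479.5, 68.0, 51.4]
orientation: [-0.258, -0.03, 0.966, -0.008]
wrist_force: [-0.9, 0.4, -2.0]
gripper_width: 21.2
```

```bash
python3 - <<'E'
from h import *;from bench import bot
rep(bot)
s,O,S=spat(bot)
pic(bot,"side","pics/z.png",jw(0,0,20),O+S.apply([[69.7,28,6.7],[69.7,-28,6.7]]))
E
```

```text
t 24.5 pos [479.53  67.97  51.4 ] tip [585.71  74.77  23.95] jig [-30.41   0.63  23.95] eul [1.000e-02 1.017e+01 6.000e-02] F [-0.87  0.41 -2.  ] w 21.2
```

View pics/z.png

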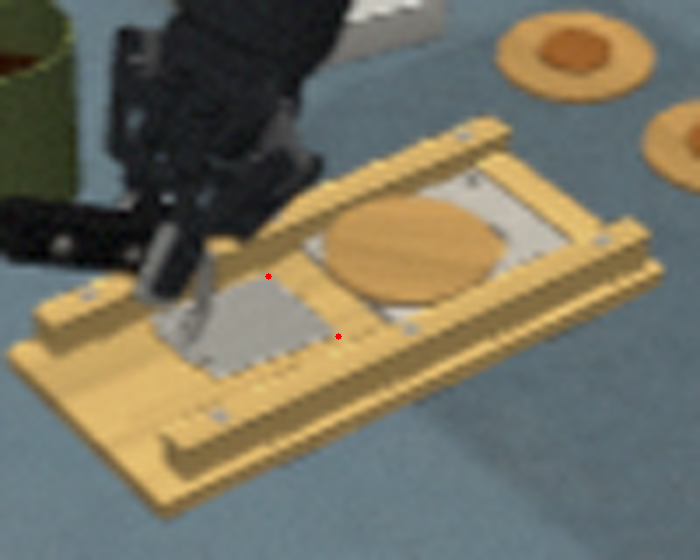

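Emit:
jog_arm --targets '[-0.0018, 0, -0.00185, 0, 0, 0, 255, -0.00217, 0, -0.00125, 0, 0, 0, 255, -0.00217, 0, -0.00125, 0, 0, 0, 255, -0.00217, 0, -0.00125, 0, 0, 0, 255, -0.00217, 0, -0.00125, 0, 0, 0, 255, -0.00217, 0, -0.00125, 0, 0, 0, 255, -0.00217, 0, -0.00125, 0, 0, 0, 255, -0.00217, 0, -0.00125, 0, 0, 0, 255, -0.00217, 0, -0.00125, 0, 0, 0, 255, -0.00217, 0, -0.00125, 0, 0, 0, 255, -0.00217, 0, -0.00125, 0, 0, 0, 255, -0.00217, 0, -0.00125, 0, 0, 0, 255]'

```text
time_s: 25.75
position: [509.8, 69.8, 52.4]
orientation: [-0.258, -0.03, 0.966, -0.008]
wrist_force: [-0.6, -0.1, -1.4]
gripper_width: 21.5
```

Emit:
jog_arm --targets '[-0.00217, 0, -0.00125, 0, 0, 0, 255, -0.00217, 0, -0.00125, 0, 0, 0, 255, -0.00173, 0, -0.001, 0, 0, 0, 255, -0.00173, 0, -0.001, 0, 0, 0, 255]'

```text
time_s: 26.15
position: [518.8, 70.4, 52.4]
orientation: [-0.258, -0.03, 0.966, -0.008]
wrist_force: [-0.6, -1.0, -1.6]
gripper_width: 21.2
```

```bash
python3 - <<'E'
from h import *;from bench import bot
rep(bot)
s,O,S=spat(bot)
pic(bot,"side","pics/aa.png",jw(20,0,20),O+S.apply([[69.7,28,6.7],[69.7,-28,6.7]]))
E
```

```text
t 26.15 pos [518.79  70.38  52.38] tip [624.99  77.17  24.98] jig [ 8.94  0.62 24.98] eul [1.000e-02 1.013e+01 6.000e-02] F [-0.56 -0.97 -1.6 ] w 21.2
```

View pics/aa.png

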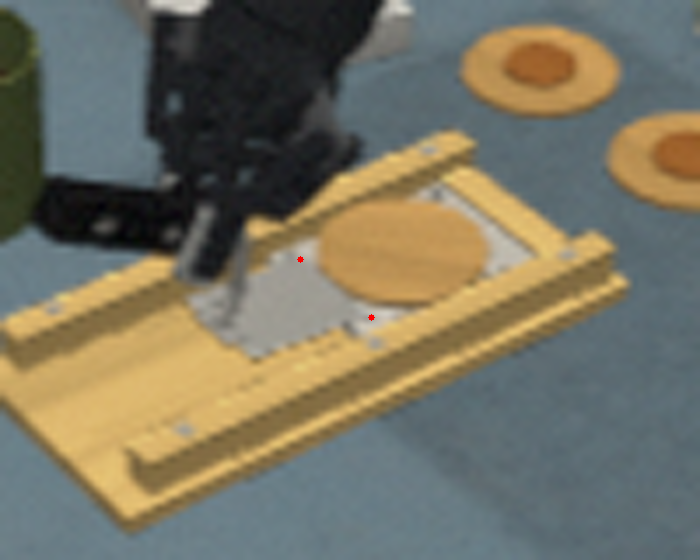

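Emit:
jog_arm --targets '[-0.0013, 0, -0.00075, 0, 0, 0, 255, -0.0013, 0, -0.00075, 0, 0, 0, 255, -0.0013, 0, -0.00075, 0, 0, 0, 255, -0.0013, 0, -0.00075, 0, 0, 0, 255, -0.0013, 0, -0.00075, 0, 0, 0, 255, 0, 0, 0, 0, 0, 0, 255]'

```text
time_s: 26.8
position: [526.5, 70.9, 52.3]
orientation: [-0.258, -0.03, 0.966, -0.008]
wrist_force: [0.6, 1.0, -1.7]
gripper_width: 20.9
```

```bash
python3 - <<'E'
from h import *;from bench import bot
rep(bot)
s,O,S=spat(bot)
pic(bot,"side","pics/ab.png",jw(20,0,20),O+S.apply([[69.7,28,6.7],[69.7,-28,6.7]]))
E
```

```text
t 26.8 pos [526.49  70.88  52.34] tip [632.7   77.67  25.02] jig [16.67  0.66 25.02] eul [1.000e-02 1.009e+01 7.000e-02] F [ 0.64  0.97 -1.7 ] w 20.9
```

View pics/ab.png

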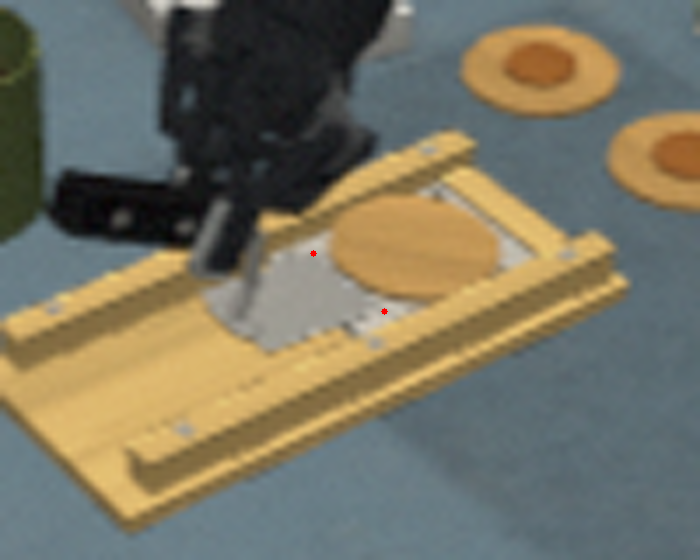

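Emit:
jog_arm --targets '[-0.00087, 0, -0.0005, 0, 0, 0, 255, -0.00087, 0, -0.0005, 0, 0, 0, 255, -0.00087, 0, -0.0005, 0, 0, 0, 255, 0, 0, 0, 0, 0, 0, 255]'

```text
time_s: 27.25
position: [529.4, 71.1, 52.4]
orientation: [-0.258, -0.03, 0.966, -0.008]
wrist_force: [-0.5, -0.5, -1.9]
gripper_width: 21.1
```

```bash
python3 - <<'E'
from h import *;from bench import bot
rep(bot)
s,O,S=spat(bot)
pic(bot,"side","pics/ac.png",jw(20,0,20),O+S.apply([[69.7,28,6.7],[69.7,-28,6.7]]))
E
```

```text
t 27.25 pos [529.4   71.05  52.4 ] tip [635.61  77.85  25.06] jig [19.59  0.65 25.06] eul [1.00e-02 1.01e+01 6.00e-02] F [-0.51 -0.51 -1.88] w 21.1
```

View pics/ac.png

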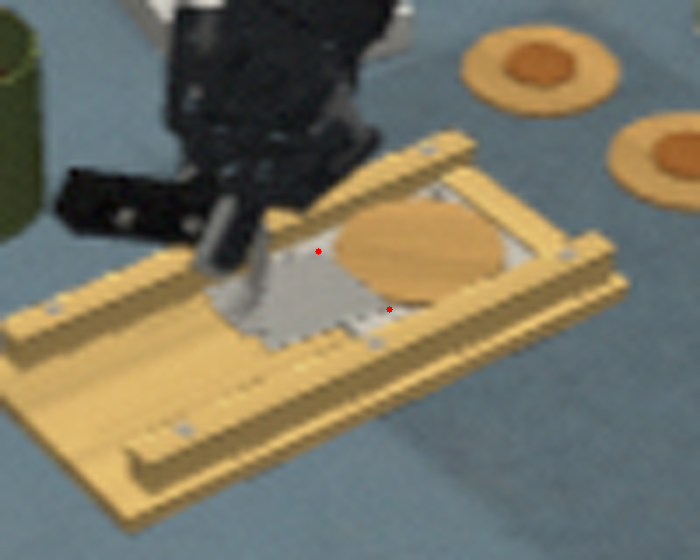

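Emit:
jog_arm --targets '[0.0008, 0, -0.0004, 0, 0, 0, 255, 0.0039, 0, 0.001, 0, 0, 0, 255, 0.0043, 0, 0.0025, 0, 0, 0, 255, 0.0087, 0, 0.005, 0, 0, 0, 255, 0.0087, 0, 0.005, 0, 0, 0, 255, 0.0087, 0, 0.005, 0, 0, 0, 255, 0.0087, 0, 0.005, 0, 0, 0, 255, 0, 0, 0, 0, 0, 0, 255]'

```text
time_s: 28.1
position: [477.8, 67.9, 54.4]
orientation: [-0.259, -0.03, 0.965, -0.008]
wrist_force: [-0.3, -0.8, -3.3]
gripper_width: 21.6
```

```bash
python3 - <<'E'
from h import *;from bench import bot
rep(bot)
c=bot.camera("side")
pic(bot,"side","pics/ad.png",jw(20,0,20),np.array([jw(62,0,25)]))
# depth inside badge & plate
us=proj(c,np.array([jw(62+20*np.cos(a),20*np.sin(a),25) for a in np.arange(0,6.2,.2)]+[jw(62+10*np.cos(a),10*np.sin(a),25) for a in np.arange(0,6.2,.4)]))
P=np.array([tojig(depthpt(c,np.round(u))[0]) for u in us])
A=np.c_[P[:,:2]-[62,0],np.ones(len(P))];k=np.linalg.lstsq(A,P[:,2],rcond=None)[0];print("badge top z",k[2],"tilt deg",np.degrees(k[:2]))
us=proj(c,np.array([jw(x,y,33) for x in range(-60,60,8) for y in (-51,51)]));P=np.array([tojig(depthpt(c,np.round(u))[0]) for u in us]);print("rail top z (33)",np.median(P[:,2]))
us=proj(c,np.array([jw(x,y,12) for x in range(-25,-5,4) for y in range(0,36,6)]));P=np.array([tojig(depthpt(c,np.round(u))[0]) for u in us]);print("floor z (12)",np.median(P[:,2]))
E
```

```text
t 28.1 pos [477.85  67.87  54.4 ] tip [583.99  74.67  26.82] jig [-32.13   0.63  26.82] eul [1.000e-02 1.023e+01 6.000e-02] F [-0.27 -0.8  -3.33] w 21.6
badge top z 25.114431400570762 tilt deg [-0.7758675  -2.28722575]
rail top z (33) 33.160548659058115
floor z (12) 13.387237517846357
```

View pics/ad.png

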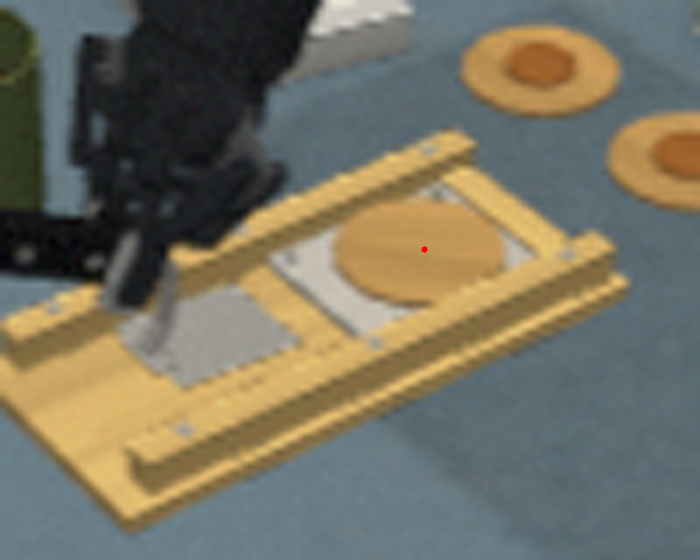

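Emit:
jog_arm --targets '[0.004, 0, -0.007, 0, 0, 0, 255, 0.008, 0, -0.0139, 0, 0, 0, 255, 0.008, 0, -0.0139, 0, 0, 0, 255, 0.008, 0, -0.0139, 0, 0, 0, 255, 0.008, 0, -0.0139, 0, 0, 0, 255, 0.004, 0, -0.007, 0, 0, 0, 255, 0, -0.03, 0, 0, 0, 0, 255, 0, -0.03, 0, 0, 0, 0, 255, 0, -0.03, 0, 0, 0, 0, 255, 0, -0.03, 0, 0, 0, 0, 255, 0, -0.03, 0, 0, 0, 0, 255, 0, -0.03, 0, 0, 0, 0, 255]'

```text
time_s: 29.4
position: [490.7, -112.9, 134.8]
orientation: [-0.258, -0.03, 0.966, -0.008]
wrist_force: [0.1, 0.6, -1.9]
gripper_width: 21.3
```

```bash
python3 - <<'E'
from h import *;from bench import bot
rep(bot)
cs={n:bot.camera(n) for n in("side","top")}
for n,c in cs.items():
    us=proj(c,np.array([jw(62+r*np.cos(a),r*np.sin(a),25) for r in (10,20,30) for a in np.arange(0,6.2,.2)]))
    P=np.array([tojig(depthpt(c,np.round(u))[0]) for u in us])
    A=np.c_[P[:,:2]-[62,0],np.ones(len(P))];k=np.linalg.lstsq(A,P[:,2],rcond=None)[0];print(n,"badge top z",k[2],"tilt deg",np.degrees(k[:2]),"res",np.std(A@k-P[:,2]))
c=cs["top"];x0,y0=(proj(c,jw(0,0,20))[0]-[40,50]).astype(int)
cv2.imwrite("pics/ae.png",cv2.resize(c["frame"][y0:y0+100,x0:x0+80],None,fx=6,fy=6,interpolation=cv2.INTER_CUBIC))
print((proj(c,jw(62,0,25))[0]-[x0,y0]+.5)*6)
g0=np.load("grasp.npz"); go(bot,g0["p"]+[0,0,100],Rot.from_quat(g0["q"]))
E
```

```text
t 29.4 pos [ 490.73 -112.85  134.76] tip [ 596.93 -106.07  107.37] jig [ -30.25 -180.56  107.37] eul [ 0.   10.13  0.07] F [ 0.12  0.55 -1.88] w 21.3
side badge top z 31.384246445835693 tilt deg [-23.09700565 -34.04149569] res 8.891927123625573
top badge top z 28.97996761308574 tilt deg [-250.87708567   -5.25343058] res 75.81854896628204
[240.54826451 201.20317899]
shift mm (cur tool axes) [  -4.57 -150.12   20.23] turn deg [ -7.72 -10.    16.65] shift in new axes [ -45.66 -144.43    4.6 ]
```

View pics/ae.png

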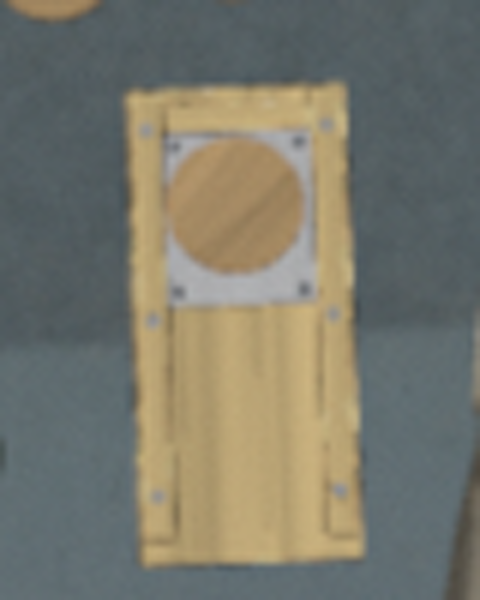

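Emit:
jog_arm --targets '[0, -0.02, 0, 0, 0, 0, 255, 0, -0.03, 0, 0, 0, 0, 255, 0, 0, 0, -2.57, -3.33, 5.55, 255, 0, 0, 0, -2.57, -3.33, 5.55, 255, 0, 0, 0, -2.57, -3.33, 5.55, 255, 0, 0, 0, 0, 0, 0, 255, 0, 0, 0, 0, 0, 0, 255]'

```text
time_s: 30.2
position: [493.8, -161.8, 134.8]
orientation: [-0.172, 0.126, 0.977, 0.022]
wrist_force: [1.2, 0.4, -1.4]
gripper_width: 21.0
```

```bash
python3 - <<'E'
from h import *;from bench import bot
rep(bot)
g0=np.load("grasp.npz"); go(bot,g0["p"]+[0,0,100],Rot.from_quat(g0["q"]))
for n in("side","top"):
    c=bot.camera(n)
    for zz in (25,):
        P=[]
        for x in np.arange(40,86,3):
            for y in np.arange(-24,25,3):
                u=np.round(proj(c,jw(x,y,zz))[0]); q=tojig(depthpt(c,u)[0])
                if abs(q[2]-25)<10 and np.hypot(q[0]-62,q[1])<35: P.append(q)
        P=np.array(P);A=np.c_[P[:,:2]-[62,0],np.ones(len(P))];k=np.linalg.lstsq(A,P[:,2],rcond=None)[0];print(n,len(P),"z",k[2],"tilt",np.degrees(k[:2]),"res",np.std(A@k-P[:,2]))
E
```

```text
t 30.2 pos [ 493.77 -161.8   134.78] tip [ 599.81 -189.3   126.32] jig [ -32.45 -263.81  126.32] eul [-18.18   0.11   0.04] F [ 1.18  0.44 -1.36] w 21.0
shift mm (cur tool axes) [-31.16 -99.86   9.74] turn deg [-0.07 -0.11  0.31] shift in new axes [-31.68 -99.7    9.67]
side 44 z 24.110811680391716 tilt [-4.98821768  2.36349815] res 1.2768146507237903
top 272 z 25.054647931102135 tilt [-0.74966942 -0.2717427 ] res 2.825025304164549
```

Emit:
jog_arm --targets '[-0.0063, -0.02, 0.0019, 0, 0, 0.06, 255, -0.0063, -0.02, 0.0019, 0, 0, 0.06, 255, -0.0063, -0.02, 0.0019, 0, 0, 0.06, 255, -0.0063, -0.02, 0.0019, 0, 0, 0.06, 255, -0.0063, -0.02, 0.0019, 0, 0, 0.06, 255, 0, 0, 0, 0, 0, 0, 255, 0, 0, 0, 0, 0, 0, 255]'

```text
time_s: 31.0
position: [493.4, -265.6, 114.4]
orientation: [-0.171, 0.13, 0.976, 0.022]
wrist_force: [-0.5, 0.6, -1.8]
gripper_width: 21.1
```

```bash
python3 - <<'E'
from h import *;from bench import bot
rep(bot)
g0=np.load("grasp.npz"); go(bot,g0["p"]+[0,0,40],Rot.from_quat(g0["q"]))
E
```

```text
t 31.0 pos [ 493.39 -265.63  114.36] tip [ 599.2  -294.04  105.91] jig [ -39.46 -368.32  105.91] eul [-18.67   0.11  -0.03] F [-0.47  0.61 -1.78] w 21.1
shift mm (cur tool axes) [-20.26   0.74  55.81] turn deg [ 0.03 -0.11 -0.18] shift in new axes [-20.15   0.7   55.85]
```

Emit:
jog_arm --targets '[-0.0051, 0.0002, 0.014, 0, 0, 0, 255, -0.0051, 0.0002, 0.014, 0, 0, -0.09, 255, -0.0051, 0.0002, 0.014, 0, 0, -0.09, 255, -0.0051, 0.0001, 0.014, 0, 0, 0, 255, 0, 0, 0, 0, 0, 0, 255, 0, 0, 0, 0, 0, 0, 255]'

```text
time_s: 31.6
position: [493.7, -264.2, 54.5]
orientation: [-0.172, 0.128, 0.977, 0.022]
wrist_force: [0.1, 0.7, -2.0]
gripper_width: 21.4
```

```bash
python3 - <<'E'
from h import *;from bench import bot
rep(bot)
g0=np.load("grasp.npz"); go(bot,g0["p"]+[0,0,3],Rot.from_quat(g0["q"]))
s,O,S=spat(bot)
pic(bot,"side","pics/af.png",[500,-270,40],O+S.apply([[-21,0,63]]),w=90,h=80)
E
```

```text
t 31.6 pos [ 493.66 -264.19   54.5 ] tip [ 599.59 -292.13   45.98] jig [ -38.95 -366.43   45.98] eul [-18.42   0.14   0.02] F [ 0.14  0.74 -2.04] w 21.4
shift mm (cur tool axes) [-12.59  -0.78  34.27] turn deg [-0.01 -0.14  0.08] shift in new axes [-12.51  -0.76  34.3 ]
```

View pics/af.png

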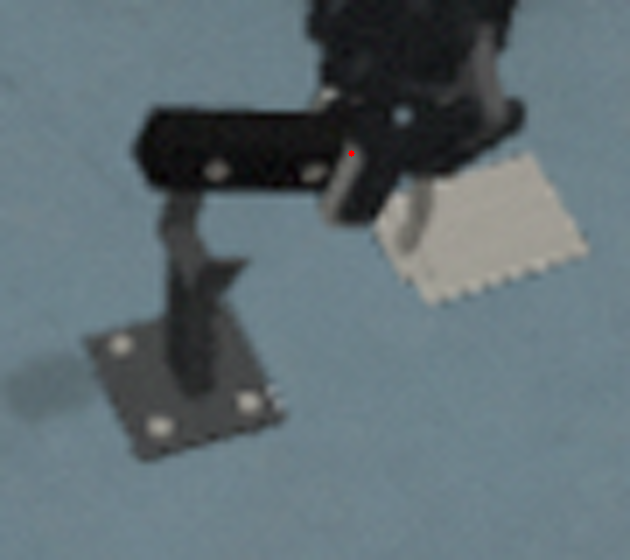

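Emit:
jog_arm --targets '[-0.0025, -0.0002, 0.0069, 0, 0, 0, 255, -0.0025, -0.0002, 0.0069, 0, 0, 0, 255, -0.0025, -0.0002, 0.0069, 0, 0, 0, 255, -0.0025, -0.0002, 0.0069, 0, 0, 0, 255, -0.0025, 0, 0.0066, 0, -0.1, 0, 255, 0, 0, 0, 0, 0, 0, 255, 0, 0, 0, 0, 0, 0, 255]'

```text
time_s: 32.35
position: [493.8, -265.2, 18.5]
orientation: [-0.17, 0.128, 0.977, 0.022]
wrist_force: [1.2, -1.4, -0.6]
gripper_width: 21.1
```

Emit:
jog_arm --targets '[-0.0003, 0, 0.0009, 0, 0, 0, 255, -0.0003, 0, 0.0009, 0, 0, 0, 255, 0, 0, 0, 0, 0, 0, 255]'

```text
time_s: 32.65
position: [493.9, -265.3, 17.0]
orientation: [-0.17, 0.128, 0.977, 0.022]
wrist_force: [-0.1, 0.4, -1.8]
gripper_width: 21.3
```

```bash
python3 - <<'E'
from h import *;from bench import bot
rep(bot)
g0=np.load("grasp.npz"); go(bot,g0["p"],Rot.from_quat(g0["q"]))
E
```

```text
t 32.65 pos [ 493.92 -265.33   16.97] tip [ 599.87 -293.3     8.83] jig [ -38.74 -367.62    8.83] eul [-18.43  -0.05  -0.  ] F [-0.15  0.4  -1.83] w 21.3
shift mm (cur tool axes) [-0.29  0.26  2.  ] turn deg [-0.02  0.05  0.06] shift in new axes [-0.29  0.26  2.  ]
```

Lowering the last 2 mm, then releasing slowly.

Emit:
jog_arm --targets '[-0.0003, 0.0002, 0.0009, 0, 0, 0, 255, -0.0003, 0, 0.0008, 0, 0, 0, 255, 0, 0, 0, 0, 0, 0, 255, 0, 0, 0, 0, 0, 0, 255]'

```text
time_s: 33.05
position: [494.0, -265.1, 15.1]
orientation: [-0.17, 0.128, 0.977, 0.022]
wrist_force: [-0.0, -0.6, -2.2]
gripper_width: 21.3
```

Emit:
jog_arm --targets '[0, 0, 0, 0, 0, 0, 160, 0, 0, 0, 0, 0, 0, 120, 0, 0, 0, 0, 0, 0, 60, 0, 0, 0, 0, 0, 0, 0, 0, 0, 0, 0, 0, 0, 0, 0, 0, 0, 0, 0, 0, 0, 0, 0, 0, 0, 0, 0, 0]'

```text
time_s: 33.75
position: [493.9, -265.1, 15.0]
orientation: [-0.17, 0.128, 0.977, 0.022]
wrist_force: [0.5, -0.4, -0.4]
gripper_width: 85.6
```

```bash
python3 - <<'E'
from h import *;from bench import bot
rep(bot)
pic(bot,"side","pics/ag.png",[500,-270,40],np.array([[511.9,-269.6,63.]]),w=90,h=80)
E
```

```text
t 33.75 pos [ 493.9  -265.11   15.05] tip [ 599.85 -293.08    6.88] jig [ -38.75 -367.4     6.88] eul [-18.43  -0.04   0.  ] F [ 0.5  -0.39 -0.45] w 85.6
```

View pics/ag.png

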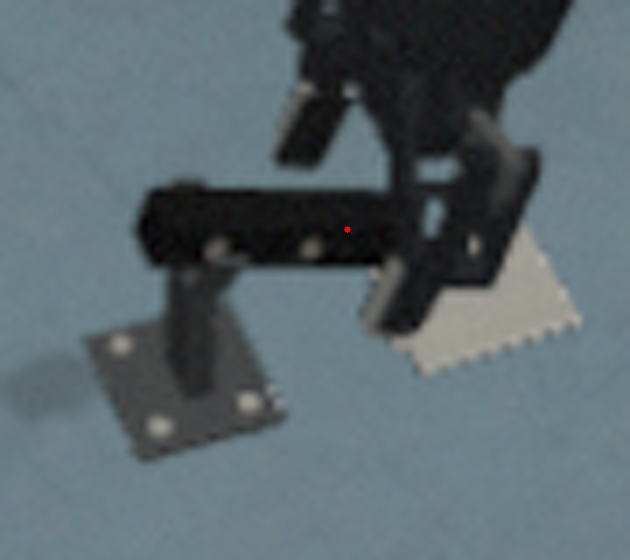

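The spatula is back in the fork, handle at px (270,228). Next I back the tool out along its own axis.

Emit:
jog_arm --targets '[0, 0, -0.01, 0, 0, 0, 0, 0, 0, -0.02, 0, 0, 0, 0, 0, 0, -0.02, 0, 0, 0, 0, 0, 0, -0.03, 0, 0, 0, 0, 0, 0, -0.03, 0, 0, 0, 0, 0, 0, -0.03, 0, 0, 0, 0, 0.03, -0.02, -0.03, 0, 0, 0, 0, 0.04, -0.03, -0.02, 0, 0, 0, 0, 0.04, -0.03, -0.02, 0, 0, 0, 0, 0, 0, 0, 0, 0, 0, 0, 0, 0, 0, 0, 0, 0, 0]'

```text
time_s: 34.9
position: [447.4, -331.5, 246.7]
orientation: [-0.169, 0.129, 0.977, 0.022]
wrist_force: [0.4, -0.2, 0.4]
gripper_width: 85.4
```

```bash
python3 - <<'E'
from h import *;from bench import bot
rep(bot)
pic(bot,"side","pics/ah.png",[580,-100,20],np.array([[511.9,-269.6,63.],jw(62,0,25)]),w=260,h=190,S=3)
pic(bot,"top","pics/ai.png",[580,-100,20],np.array([[511.9,-269.6,63.],jw(62,0,25)]),w=200,h=140,S=4)
print(bot.state()["joint_vel"].round(3))
E
```

```text
t 34.9 pos [ 447.36 -331.49  246.73] tip [ 553.28 -359.66  238.86] jig [ -89.29 -431.01  238.86] eul [-18.53  -0.2   -0.03] F [ 0.36 -0.22  0.4 ] w 85.4
[ 0.011  0.018  0.004 -0.003 -0.    -0.002]
```

View pics/ah.png

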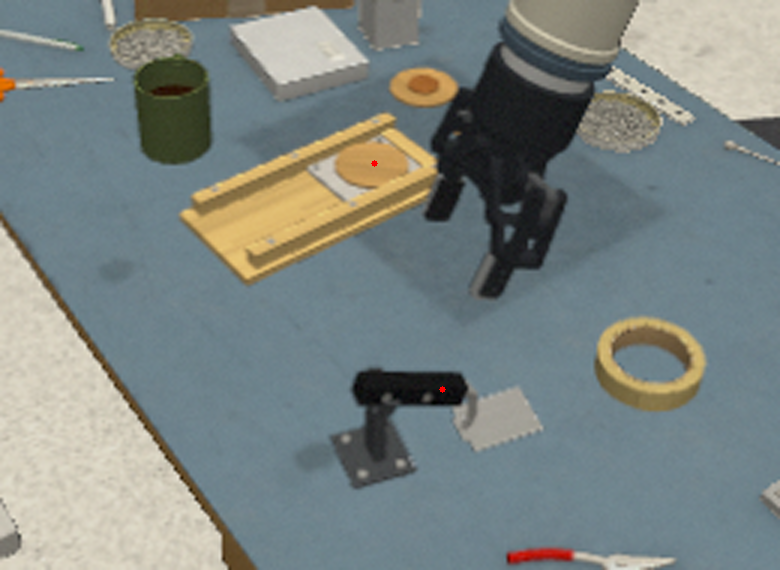

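View pics/ai.png

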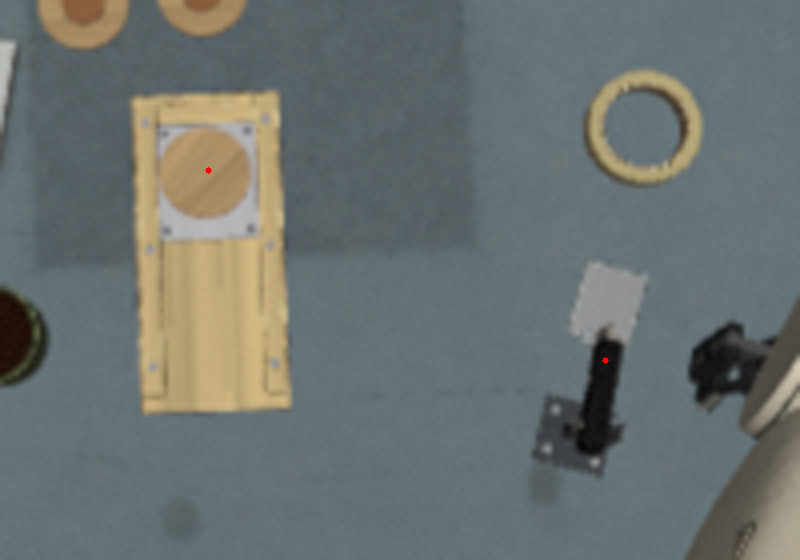

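```bash
python3 - <<'E'
from h import *;from bench import bot
a=load("top0.npz")
for n in("side","top"):
    c=bot.camera(n);P=[]
    for x in np.arange(38,87,2):
        for y in np.arange(-24,25,2):
            q=tojig(depthpt(c,np.round(proj(c,jw(x,y,25))[0]))[0])
            if abs(q[2]-25)<8: P.append(q)
    P=np.array(P);A=np.c_[P[:,:2]-[62,0],np.ones(len(P))];k=np.linalg.lstsq(A,P[:,2],rcond=None)[0];print(n,len(P),"z",k[2],"tilt",np.degrees(k[:2]))
print(bot.state()["joint_vel"].round(4)); print(bot.finish_job())
E
```

```text
side 621 z 25.414297804276273 tilt [-0.71301915 -0.12413823]
top 612 z 25.185595674456085 tilt [-0.39518222 -0.73364552]
[ 0.0012  0.005  -0.0009 -0.004   0.0016 -0.0014]
the job is handed in; nothing more can be done
None
```

The badge is face down in the nest, the spatula is back in its saddle, and the job is handed in at about 35 s of the 72 s allowed; no verdict was reported.

**What I did:** I took the spatula from its saddle and felt for its tip on the bench. The tip stands about 6.7 mm above the heel's plane. I slid the blade under the badge with forces of about 4–6 N by the wrist reading, and tipped the badge over the step along an arc. I then pushed it on until the button dropped into the hole, and laid the spatula back.

**Last checks:**
- **Badge:** its back is about 25.1–25.4 mm above the bench in both cameras (25 mm means seated), and its tilt is under 1°. An earlier top view put its centre roughly 3 mm from the hole axis, give or take about 2 mm of calibration error. The limit is 5 mm.
- **Spatula and bystanders:** in the pictures the spatula lies in the fork where it was picked up. The mug and tape look unmoved by eye. I did not measure them or check the pin tin separately.
- **Robot:** it is clear of everything and nearly still.

**What disagreed:**
- **Tool position:** the fingertips sit about 41 mm further back along the tool than the stated TCP. The first close missed the handle because of this. I worked from the pictures after that.
- **Early tilt reading:** one side-camera reading gave a 2.3° tilt, and a few partly blocked ones gave more. The later unobstructed views from both cameras did not repeat it.

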